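Sort wooden press screws on a thread gauge board and shut the keeper

TASK

Put the two wooden screws on the gauge board, each in front of the notched plate whose teeth match its thread pitch: lay it along the plate, roughly centred on it, and push it fully home, so that the teeth sit in the thread. Then swing the keeper bar of the board all the way down over them. Leave the smooth unthreaded blank and everything else on the bench where it is.

Things in the scene. Friction and masses are not known exactly. Their poses are not given: they have to be found in the camera images.
- fine_screw_mid (a point): Wooden screw with the close thread: crests 12 mm apart. This point: on its axis, middle of the thread, 17 mm up, at a thread valley. x: along the screw to its head. Lies flat, 156 mm long: thread 112 mm (33 to 34 mm over crests, 20 mm over roots), square head 34 x 34 x 24 mm at +x, plain tip 22 mm thick, 20 mm long at -x. About 160 g. Either end may point left.
- coarse_screw_mid (a point): Wooden screw with the wide thread: crests 20 mm apart. This point: on its axis, middle of the thread, 17 mm up, at a thread valley. x: along the screw to its head. Lies flat, 156 mm long: thread 112 mm (33 to 34 mm over crests, 20 mm over roots), square head 34 x 34 x 24 mm at +x, plain tip 22 mm thick, 20 mm long at -x. About 160 g. Either end may point left.
- fine_gauge_seat (a point): Fixed steel plate, 100 mm wide, 10 mm thick, top 22 mm up, with seven teeth 2.5 mm wide and 12 mm apart, 8 mm long, towards the robot, one at its middle. This point: where the middle of a screw is when home, 17 mm up, 10 mm before the tooth points, 18 mm before the plate's edge and board. x: level into the plate (push this way); y: along the teeth. Belongs to the close-threaded screw.
- medium_gauge_seat (a point): Fixed steel plate, 100 mm wide, 10 mm thick, top 22 mm up, with five teeth 3.5 mm wide and 16 mm apart, 8 mm long, towards the robot, one at its middle. This point: where the middle of a screw is when home, 17 mm up, 10 mm before the tooth points, 18 mm before the plate's edge and board. x: level into the plate (push this way); y: along the teeth. Fits neither screw: stays empty.
- coarse_gauge_seat (a point): Fixed steel plate, 100 mm wide, 10 mm thick, top 22 mm up, with three teeth 4 mm wide and 20 mm apart, 8 mm long, towards the robot, one at its middle. This point: where the middle of a screw is when home, 17 mm up, 10 mm before the tooth points, 18 mm before the plate's edge and board. x: level into the plate (push this way); y: along the teeth. Belongs to the wide-threaded screw.
- keeper (a joint): Angle of the keeper, a U-shaped bail of 10 mm aluminium rod hinged on the gauge board: 0 shut (level, bar in front of the screws); starts open at 2.0 to 2.25 rad, leaning away from the robot; stop at 2.35. The hinge is stiff (2.5 N at the bar): it stays where it is left. A screw whose thread does not mesh blocks it.
- keeper_bar (a point): Middle of the keeper's 600 mm long, 10 mm thick bar, on its axis; the bar is 67 mm from the hinge line and parallel to the row of gauges. When shut it is 47 mm in front of the gauge plates' front edge and 26 mm above the bench, 7 mm clear of seated screws. Push it anywhere along its length; half-way between two neighbouring gauges (190 mm apart) is clear of screws.
- keeper_hinge (a point): Middle of the keeper's hinge line, 26 mm above the bench and 20 mm behind the front edge of the gauge plates; x points level away from the robot, square to the row, when the keeper is shut (turns with the keeper); y is the hinge line.
- blank_mid (a point): Smooth unthreaded wooden blank, same size and head as the screws, 34 mm thick, point at mid-length of its round part, 17 mm up. Leave it alone.
- varnish_jar: Small amber jar, 44 mm across, 62 mm high, origin under its centre. Leave alone.
- wax_tin: Small metal tin, 44 mm across, 50 mm high, origin under its centre. Leave alone.
- chisel: Chisel lying on the bench, 225 mm long, along its x, 30 mm high. Leave alone.
- block_plane: Small hand plane, 150 x 46 mm, about 50 mm high, origin under its centre. Leave alone.
- cork_block: Cork sanding block 100 x 55 x 35 mm, origin under its centre. Leave alone.
- glue_bottle: White glue bottle, 56 mm across, 140 mm high, origin under its centre. Leave alone.
- fine_screw: The same fine screw; origin on the bench under the middle of its thread. Thread crests 2 mm wide, valleys 6.5 mm wide at the root. It rests on a flat of its head and does not roll by itself; it balances about 12 mm from the thread's middle towards the head.
- coarse_screw: The same coarse screw; origin on the bench under the middle of its thread. Thread crests 5 mm wide, valleys 8 mm wide at the root. It rests on a flat of its head and does not roll by itself; it balances about 12 mm from the thread's middle towards the head.

How it is judged:
On the way:
1. both screws are fully home on their own gauges while the keeper is still up (x of fine_screw_mid in the frame of fine_gauge_seat between -0.003 and 0.004 m and y of fine_screw_mid in the frame of fine_gauge_seat between -0.025 and 0.025 m and z of fine_screw_mid in the frame of fine_gauge_seat between -0.005 and 0.005 m and angle between the x axis of fine_screw_mid and the y axis of fine_gauge_seat, either way round below 0.06 rad and x of coarse_screw_mid in the frame of coarse_gauge_seat between -0.003 and 0.004 m and y of coarse_screw_mid in the frame of coarse_gauge_seat between -0.025 and 0.025 m and z of coarse_screw_mid in the frame of coarse_gauge_seat between -0.005 and 0.005 m and angle between the x axis of coarse_screw_mid and the y axis of coarse_gauge_seat, either way round below 0.06 rad and value of joint keeper above 1 rad), for 0.2 s.
At the end, for the whole second after the job is handed in: Each screw is on the gauge of its own pitch, within 3 mm of fully home, parallel to it within 0.06 rad, within 25 mm of its middle sideways, lying on the bench at rest; the keeper is within 0.08 rad of shut (x of fine_screw_mid in the frame of fine_gauge_seat between -0.003 and 0.004 m and y of fine_screw_mid in the frame of fine_gauge_seat between -0.025 and 0.025 m and z of fine_screw_mid in the frame of fine_gauge_seat between -0.005 and 0.005 m and angle between the x axis of fine_screw_mid and the y axis of fine_gauge_seat, either way round below 0.06 rad and x of coarse_screw_mid in the frame of coarse_gauge_seat between -0.003 and 0.004 m and y of coarse_screw_mid in the frame of coarse_gauge_seat between -0.025 and 0.025 m and z of coarse_screw_mid in the frame of coarse_gauge_seat between -0.005 and 0.005 m and angle between the x axis of coarse_screw_mid and the y axis of coarse_gauge_seat, either way round below 0.06 rad and value of joint keeper below 0.08 rad and linear speed of each of fine_screw, coarse_screw below 0.01 m/s); the robot touches nothing.
It fails at once if the blank is moved by more than 20 mm (distance of blank_mid from where it was at the start of the episode above 0.02 m).
It fails at once if another thing on the bench (jar, tin, chisel, plane, cork block, glue bottle) is moved by more than 20 mm (distance of any of varnish_jar, wax_tin, chisel, block_plane, cork_block, glue_bottle from where it was at the start of the episode above 0.02 m).
It also fails if it takes over 72 s, if anything falls off the work surface, if the arm or the gripper's body presses on something with over 40 N, if the wrist force passes 120 N, or if a joint passes its speed limit or range.

ROBOT

A 6-joint arm with a two-finger parallel gripper is mounted at the origin on the work surface. World frame = base frame: x ahead of the robot, y to its left, z up, the work surface at z = 0. Lengths are in m, angles in rad, forces in N, time in s.
With the tool pointing down it reaches from about 0.275 to 0.75 m from the base axis. Payload 10.2 kg.
Tool frame: the origin (TCP) lies on the centre line of the jaws, within the pads' length; the fingertips stand 11 mm ahead of it and the grasp point (between the pads) lies 8 mm behind it (robot.tip_reach is the z of the fingertips in the tool frame, in m); z points along the fingers, x is the direction in which the jaws open and shut, and the axes are right-handed (so a half turn about z gives the same grasp; the last joint's range is limited). The gripper opens to 85 mm and grips with 20 to 120 N. Pads are 22 mm wide; open, the fingers measure 114 mm over their backs; the gripper's body (76 mm by 85 mm) begins 54 mm behind the grasp point. The pads swing forward as they close: fully open they stand 13 mm farther back than shut.
Start: joints at [-1.561, 0.313, 1.498, -0, 1.331, -0.223], TCP at [0.121, -0.511, 0.242] pointing down, gripper open.
Joint ranges: [-2.94, 2.94], [-0.97, 2.17], [0.19, 2.56], [-1.23, 4.37], [0.02, 3.11], [-2.88, 2.88]. Speed limits (rad/s): [2.39, 2.39, 3.01, 3.14, 3.14, 3.14].

INTERFACE

Orientations are given as a rotation vector (axis times angle).
In Python, from plant import status, vision, ticket, robot gives the robot as it stands.
- The arm moves only by the tool step_arm, never from a script. Its argument "rows" is a list of rows, each a list of 3 entries, a list of its own where there are three numbers: the closure, from -1 (fully open) to 1 (shut), then the shift along the tool's x, y, z in m, then the turn about the tool's z in rad. In form: [[claw, [dx, dy, dz], roll], ...]. A call has 1 to 12 rows; each row is the pose to reach, as a shift and turn from the pose commanded when the call began, along the tool's axes at that moment; what a row does not reach only later rows make up. A row lasts 1/12 s, in which the tool goes at most 41.7 mm and 7.16 degrees, less where a joint would pass 70% of its speed; a pose out of reach is approached as far as the arm can. A call with a gripper value outside its range is refused whole. The fingers move at their own pace and stop on an object; "force" is the grip in N (left out, the last holds). Time passes only in rows, so rows that repeat a pose let the fingers close. It gives the time, the measured TCP pose, the force and the opening at its end, in the units of the state.
- status.read_state(): the state, without advancing time (a new reading comes with each control period).
- vision.snapshot(name): name is "scene" or "top" or "wrist"; returns a dict with "image" (384x512x3 uint8, red, green, blue), "intrinsics" (3x3 intrinsics, pixels), "k1" (the pictures are not rectified: a ray, as slopes to the right and down, at radius r is drawn at 1 + k1 r^2 times it, then the intrinsics apply), "R" (3x3) and "t" (3): a world point X has camera coordinates R X + t; the wrist camera has in their place "mount" (4x4, takes a point from camera to tool coordinates, whose origin is the TCP and whose axes are the tool frame's). Camera axes: x right, y down, z forward; pixel columns grow to the right and rows downward; lengths in m; the calibration is good to about 2 mm. A picture is of the moment at which its call begins: read the wrist's pose just before it. There is no depth.
- ticket.job_done(): hands the job in, once; it reports no verdict.
Trained networks look in a picture, given as the dict that the camera call returned (one of the last four; its "shot" number tells which), for a name from the list of things; names that differ only in an ending like _2 or _b are one class to them, and where a whole thing is asked for, a point or a joint stands for the part that bears it (a point fixed in the world has none). Each returns a list of dicts, best first, with "p" (0 to 1); they miss things now and then, are a little off and sometimes report something else, mostly with a low value. They report only what shows in the picture. A call takes as long as a camera call.
- vision.spot_in(thing, picture): "extent" ([left, top, right, bottom] as shares, 0 to 1, of the picture: columns of its width, rows of its height, round what is visible of it).
The state is a dict: "t": time; "joints": joint angles; "qvel": joint speeds; "joint_efforts": joint torques, N m; "ee_pos": TCP position; "tcp_rot": TCP orientation; "contact_force": force on the tool from outside, world axes, zero at the start; "torque": the same for the moment, N m; "grip_width": finger opening in m.
Only numpy, scipy, OpenCV 4.12 (cv2) and the standard library are available. Lean on these libraries where they do the work, as an engineer would, in place of code of your own. Each camera call takes 0.05 s, during which the arm holds its last target.

## Working session

There is one attempt and no reset: what is moved stays moved. The work goes in short steps, Python scripts to look and compute and a tool call to move; the robot and the scene stay as the last step left them, time stands still between calls to the robot, and variables do not carry over. Pictures are saved under pics/ and viewed, and the job is handed in when it is done.

Besides the shell and the picture viewer there is one more tool, called after ">>>" as a command line: name --argument value ..., lists and objects as JSON in quotes. step_arm: Moves the arm, as the interface text tells. Its arguments: {"type":"object","properties":{"rows":{"type":"array"},"force":{"type":"number"}},"required":["rows"]}

```bash
mkdir -p pics; ls
python3 - <<'E'
from plant import status, vision, robot
import cv2,pickle
print(status.read_state()); print([a for a in dir(robot) if a[0]!='_'])
S={}
for n in ("scene","top"):
    s=vision.snapshot(n); S[n]=s
    cv2.imwrite(f"pics/{n}0.png",cv2.resize(s["image"][:,:,::-1],(800,600),interpolation=cv2.INTER_CUBIC))
    print(n,s["intrinsics"],s["k1"],s["R"],s["t"])
    for t in ["fine_screw","coarse_screw","blank_mid","keeper","varnish_jar","wax_tin","chisel","block_plane","cork_block","glue_bottle"]:
        r=vision.spot_in(t,s); print(t,[(round(d["p"],2),[round(float(v),3) for v in d["extent"]]) for d in r[:3]])
pickle.dump(S,open("s0.pkl","wb"))
print(status.read_state()["t"])
E
```

```text
pics
{'t': 0.0, 'joints': array([-1.56142614e+00,  3.13457752e-01,  1.49846503e+00,  1.16698920e-05,
        1.33101281e+00, -2.23379771e-01]), 'qvel': array([ 0.00035241,  0.0001879 , -0.00123627,  0.00044647,  0.00023834,
        0.00088408]), 'joint_efforts': array([ 1.20403911e-04, -4.12271261e+01, -2.59742600e+01, -2.06619329e-04,
        4.17665608e-03, -1.50545816e-06]), 'ee_pos': array([ 0.12109226, -0.51058149,  0.24172059]), 'tcp_rot': array([-2.46352418e+00,  1.94782907e+00,  1.30948965e-03]), 'contact_force': array([ 0.07463629, -0.49722741,  0.14507894]), 'torque': array([ 0.01296768, -0.03161523, -0.0023772 ]), 'grip_width': 0.0854443692218063}
['PlanningError', 'tip_reach']
scene [[370.05376788   0.         251.76734185]
 [  0.         370.05376788 191.6943751 ]
 [  0.           0.           1.        ]] 0.01480700395288996 [[-0.64521025  0.76400178  0.00223936]
 [ 0.64237691  0.54407839 -0.53975051]
 [-0.41358874 -0.34681405 -0.84182205]] [ 0.35284805 -0.31730809  1.32363216]
fine_screw [(0.93, [0.637, 0.554, 0.74, 0.657])]
coarse_screw [(0.89, [0.483, 0.428, 0.584, 0
[... 756 characters left out ...]
]
 [ 1.17762811e-01 -2.05202525e-02 -9.92829713e-01]] [-0.00657443  0.51070246  1.35995497]
fine_screw [(0.88, [0.286, 0.494, 0.347, 0.617])]
coarse_screw [(0.63, [0.46, 0.493, 0.511, 0.621]), (0.56, [0.727, 0.489, 0.789, 0.623])]
blank_mid []
keeper [(0.95, [0.283, 0.351, 0.663, 0.405])]
varnish_jar [(0.46, [0.39, 0.554, 0.419, 0.583]), (0.34, [0.193, 0.358, 0.246, 0.417])]
wax_tin [(0.74, [0.555, 0.569, 0.577, 0.601])]
chisel [(0.89, [0.197, 0.488, 0.226, 0.671]), (0.51, [0.275, 0.349, 0.663, 0.399])]
block_plane [(0.55, [0.725, 0.497, 0.785, 0.625]), (0.51, [0.459, 0.495, 0.503, 0.612])]
cork_block [(0.89, [0.723, 0.35, 0.772, 0.442])]
glue_bottle [(0.8, [0.192, 0.357, 0.242, 0.422])]
1.1
```

View pics/top0.png

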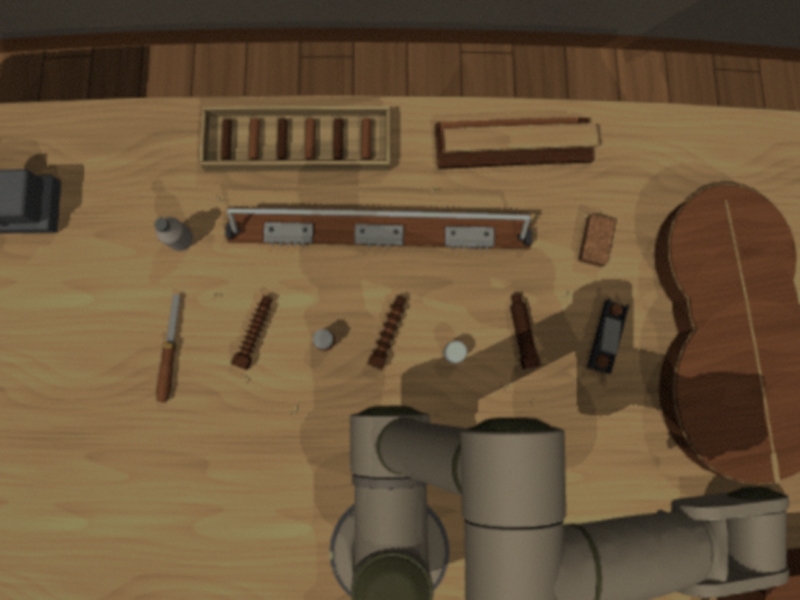

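View pics/scene0.png

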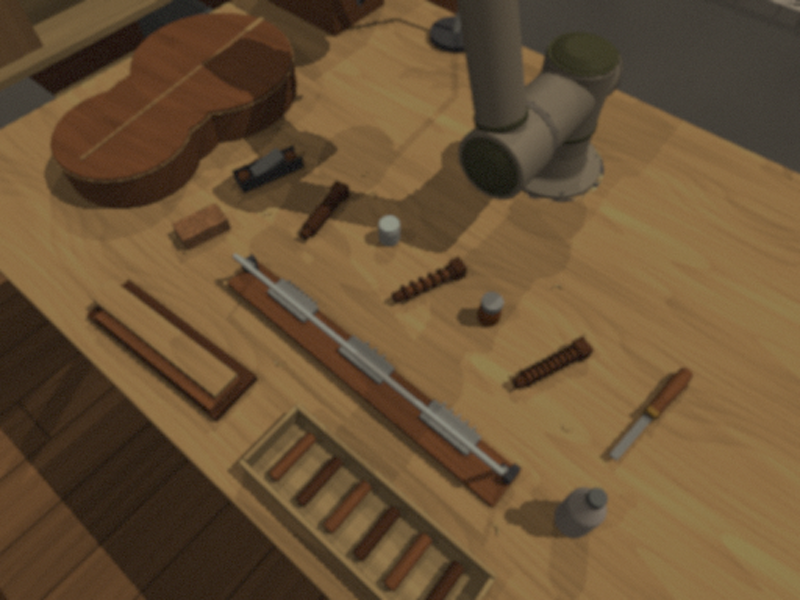

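Run:
```python
import pickle,cv2
S=pickle.load(open("s0.pkl","rb"))
im=S["top"]["image"][:,:,::-1]
cv2.imwrite("pics/top_gauge.png",cv2.resize(im[125:185,135:345],None,fx=3.8,fy=3.8,interpolation=cv2.INTER_CUBIC))
cv2.imwrite("pics/top_scr.png",cv2.resize(im[180:250,130:330],None,fx=4,fy=4,interpolation=cv2.INTER_CUBIC))
im=S["scene"]["image"][:,:,::-1]
cv2.imwrite("pics/scene_gauge.png",cv2.resize(im[155:310,140:340],None,fx=3.8,fy=3.8,interpolation=cv2.INTER_CUBIC))
```

```text
(no output)
```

The top view (800x600) shows the fine screw at (254,332), the coarse screw at (389,331) and the blank at (525,330). The three plates are at (289,233), (379,234) and (469,236), with the keeper bar behind them. Next I need to tell which plate has which tooth pitch.

View pics/top_gauge.png

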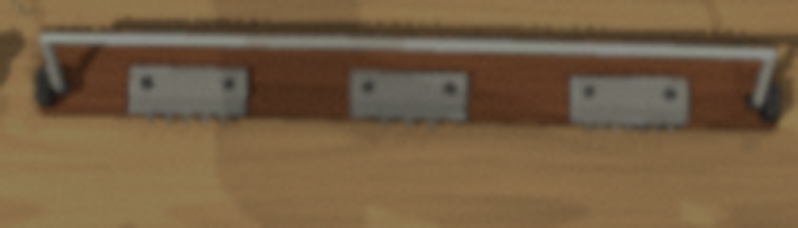

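View pics/top_scr.png

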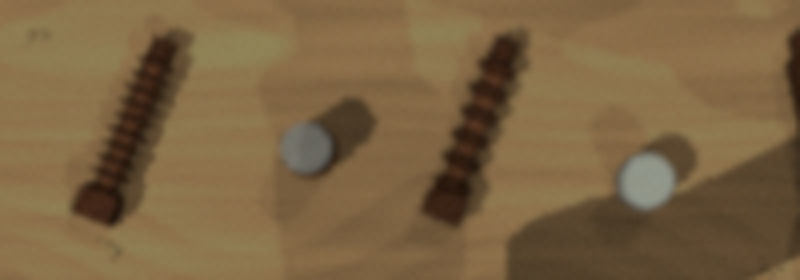

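View pics/scene_gauge.png

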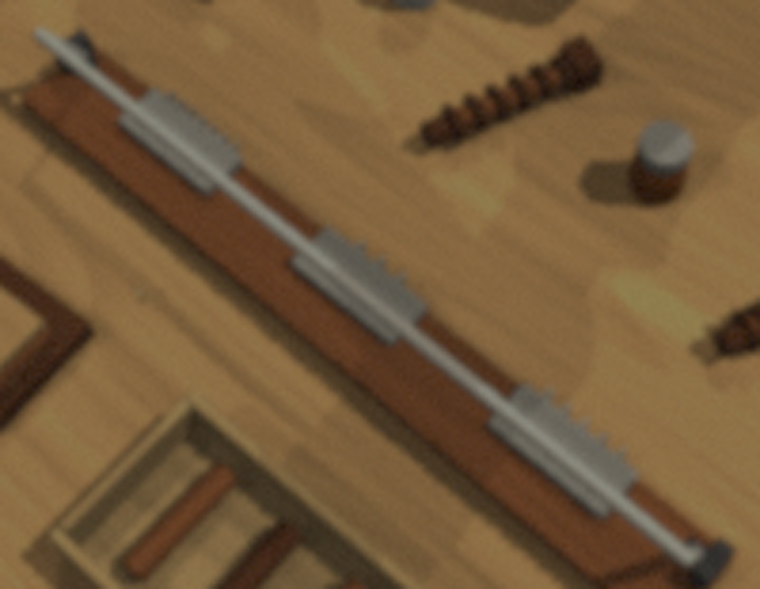

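```bash
cat > h.py <<'E'
import numpy as np, cv2
from scipy.spatial.transform import Rotation as Ro
def cam(s,st=None):
    if "mount" in s:
        M=np.asarray(s["mount"]); T=np.eye(4); T[:3,:3]=Ro.from_rotvec(st["tcp_rot"]).as_matrix(); T[:3,3]=st["ee_pos"]
        W=T@M; R=W[:3,:3].T; return R,-R@W[:3,3]
    return np.asarray(s["R"]),np.asarray(s["t"])
def dist(s): return np.array([s["k1"],0,0,0.])
def ray(s,uv,z,st=None):
    """pixels (512x384) -> world points at height z"""
    R,t=cam(s,st)
    p=cv2.undistortPointsIter(np.asarray(uv,float).reshape(-1,1,2),np.asarray(s["intrinsics"]),dist(s),None,None,(3,50,1e-10)).reshape(-1,2)
    d=np.c_[p,np.ones(len(p))]@R; c=-R.T@t
    return c+d*((z-c[2])/d[:,2])[:,None]
def proj(s,X,st=None):
    R,t=cam(s,st)
    return cv2.projectPoints(np.asarray(X,float).reshape(-1,1,3),cv2.Rodrigues(R)[0],t,np.asarray(s["intrinsics"]),dist(s))[0].reshape(-1,2)
E
python3 - <<'E'
import pickle; from h import *
S=pickle.load(open("s0.pkl","rb")); s=S["top"]
print("cam", -s["R"].T@s["t"])
g=lambda x,y:(135+x/3.8,125+y/3.8)
f=lambda x,y:(130+x/4,180+y/4)
P=lambda L,z:print(np.round(ray(s,L,z),4).tolist())
print("plates front corners z.022")
for a,b,c,d in [((130,113),(246,115),(130,67),(248,67)),((351,117),(467,119),(350,70),(468,72)),((571,122),(687,123),(570,76),(688,78))]: P([g(*a),g(*b),g(*c),g(*d)],.022)
print("fine tip, head end");P([f(172,36),f(97,208)],.017)
print("coarse");P([f(513,36),f(443,208)],.017)
k=.64
h=lambda x,y:(x*.64,y*.64)
print("jar",ray(s,[h(323,338)],.062),"tin",ray(s,[h(456,351)],.05),"blank",ray(s,[h(518,295),h(531,365)],.017),"chisel",ray(s,[h(178,293),h(163,400)],.015),"cork",ray(s,[h(598,239)],.035),"glue",ray(s,[h(163,224)],.14),"plane",ray(s,[h(608,335)],.04))
print("hinge ends",ray(s,[g(48,88),g(766,104)],.026))
# rectified strip
xs=np.arange(.60,.68,.0005)
E
```

```text
cam [0.34700295 0.02308047 1.41045879]
plates front corners z.022
[[0.6323, 0.2603, 0.022], [0.6307, 0.1608, 0.022], [0.6726, 0.2614, 0.022], [0.6727, 0.1598, 0.022]]
[[0.6293, 0.0711, 0.022], [0.628, -0.0279, 0.022], [0.6703, 0.0723, 0.022], [0.6691, -0.0288, 0.022]]
[[0.6259, -0.117, 0.022], [0.6258, -0.217, 0.022], [0.6662, -0.1165, 0.022], [0.6654, -0.2187, 0.022]]
fine tip, head end
[[0.5208, 0.246, 0.017], [0.382, 0.3036, 0.017]]
coarse
[[0.5217, -0.0291, 0.017], [0.3834, 0.0268, 0.017]]
jar [[0.43029773 0.13221707 0.062     ]] tin [[ 0.40558695 -0.13299636  0.05      ]] blank [[ 0.5232864  -0.26765356  0.017     ]
 [ 0.37794107 -0.2921391   0.017     ]] chisel [[0.52528754 0.44047224 0.015     ]
 [0.30362405 0.46500018 0.015     ]] cork [[ 0.64028581 -0.43765894  0.035     ]] glue [[0.64327299 0.43859863 0.14      ]] plane [[ 0.43813414 -0.44984316  0.04      ]]
hinge ends [[ 0.65332537  0.33097821  0.026     ]
 [ 0.64232714 -0.28539036  0.026     ]]
```

```bash
cat >> h.py <<'E'
def plan(st,target,yaw_deg=None):
    M=Ro.from_rotvec(st["tcp_rot"]).as_matrix(); ee=np.asarray(st["ee_pos"])
    d=M.T@(np.asarray(target)-ee); yaw=np.degrees(np.arctan2(M[1,0],M[0,0])); r=None
    if yaw_deg is not None:
        r=((yaw-yaw_deg+180)%360)-180
    print("t %.2f ee %s yaw %.2f tilt %.4f j6 %.2f w %.4f F %s"%(st["t"],np.round(ee,4),yaw,np.arccos(min(1,-M[2,2])),st["joints"][5],st["grip_width"],np.round(st["contact_force"],1)))
    print(" shift",np.round(d,4).tolist(),"|d| %.3f"%np.linalg.norm(d),"roll",None if r is None else round(np.radians(r),4), "rows>=",max(np.linalg.norm(d)/.0417,abs(r or 0)/7.16))
E
python3 - <<'E'
from h import *; from plant import *
from plant import status,vision
st=status.read_state(); s=vision.snapshot("wrist"); print(np.round(s["mount"],3),s["intrinsics"][0,0],s["k1"])
plan(st,[.47,.10,.35],0)
E
```

```text
[[ 1.    -0.001 -0.    -0.   ]
 [ 0.001  0.955  0.298 -0.075]
 [-0.    -0.298  0.955 -0.133]
 [ 0.     0.     0.     1.   ]] 268.45685225142836 -0.030643132421125988
t 1.10 ee [ 0.1211 -0.5109  0.2423] yaw -76.66 tilt 0.0000 j6 -0.22 w 0.0853 F [ 0.2 -0.9  0. ]
 shift [-0.5139, -0.4804, -0.1077] |d| 0.712 roll -1.338 rows>= 17.066510586541977
```

Run:
```python
from h import *
from plant import status
plan(status.read_state(),[.47,.05,.28],67.5)
```

```text
t 1.15 ee [ 0.1211 -0.5108  0.2423] yaw -76.66 tilt 0.0000 j6 -0.22 w 0.0855 F [-0.1 -0.6  0.1]
 shift [-0.4652, -0.4689, -0.0377] |d| 0.662 roll -2.5161 rows>= 20.13442466975229
```

>>> step_arm --rows '[[-1, [-0.02, -0.02, -0.03], -0.12], [-1, [-0.045, -0.045, -0.04], -0.24], [-1, [-0.07, -0.07, -0.04], -0.36], [-1, [-0.095, -0.095, -0.04], -0.48], [-1, [-0.12, -0.12, -0.04], -0.6], [-1, [-0.145, -0.145, -0.04], -0.72], [-1, [-0.17, -0.17, -0.04], -0.84], [-1, [-0.195, -0.195, -0.04], -0.96], [-1, [-0.22, -0.22, -0.04], -1.08], [-1, [-0.245, -0.245, -0.04], -1.2], [-1, [-0.265, -0.265, -0.04], -1.3], [-1, [-0.265, -0.265, -0.04], -1.3]]'

```text
t: 2.15
ee_pos: [0.3193, -0.1885, 0.2826]
tcp_rot: [-3.141, 0.044, -0.002]
contact_force: [-0.8, -1.7, 0.1]
grip_width: 0.0856
```

Run:
```python
from h import *
from plant import status
plan(status.read_state(),[.47,.05,.28],67.5)
```

```text
t 2.15 ee [ 0.3193 -0.1885  0.2826] yaw -1.62 tilt 0.0012 j6 -0.83 w 0.0856 F [-0.8 -1.7  0.1]
 shift [0.1439, -0.2427, 0.0028] |d| 0.282 roll -1.2063 rows>= 9.653443802472403
```

>>> step_arm --rows '[[-1, [0.014, -0.024, 0], -0.12], [-1, [0.028, -0.048, 0], -0.24], [-1, [0.042, -0.072, 0], -0.36], [-1, [0.056, -0.096, 0], -0.48], [-1, [0.07, -0.12, 0], -0.6], [-1, [0.084, -0.144, 0], -0.72], [-1, [0.1, -0.168, 0], -0.84], [-1, [0.115, -0.192, 0], -0.96], [-1, [0.13, -0.216, 0], -1.08], [-1, [0.144, -0.243, 0.003], -1.206], [-1, [0.144, -0.243, 0.003], -1.206], [-1, [0.144, -0.243, 0.003], -1.206]]'

```text
t: 3.15
ee_pos: [0.4712, 0.0458, 0.2789]
tcp_rot: [-2.62, -1.733, 0.001]
contact_force: [1.6, 0.2, -0.5]
grip_width: 0.0858
```

```bash
cat > look.py <<'E'
import sys,pickle
from h import *
from plant import status,vision
n=sys.argv[1]; st=status.read_state(); s=vision.snapshot("wrist")
pickle.dump((s,st),open(n+".pkl","wb"))
plan(st,st["ee_pos"])
cv2.imwrite(f"pics/{n}.png",cv2.resize(s["image"][:,:,::-1],(800,600),interpolation=cv2.INTER_CUBIC))
for t in sys.argv[2:]:
    for d in vision.spot_in(t,s)[:2]: print(t,round(d["p"],2),np.round(np.array(d["extent"])*[800,600,800,600],0))
E
python3 look.py w1 fine_screw coarse_screw
```

```text
t 3.15 ee [0.4712 0.0458 0.2789] yaw 66.95 tilt 0.0009 j6 -1.32 w 0.0858 F [ 1.6  0.2 -0.5]
 shift [0.0, 0.0, 0.0] |d| 0.000 roll None rows>= 0.0
fine_screw 0.91 [606.  29. 671. 219.]
coarse_screw 0.58 [326. 171. 361. 337.]
```

View pics/w1.png

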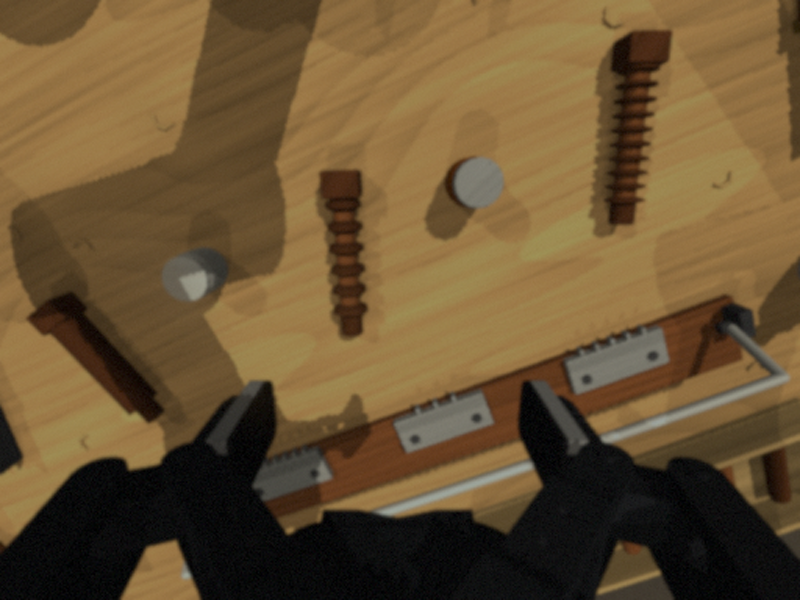

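Run:
```python
import pickle,cv2; from h import *
s,st=pickle.load(open("w1.pkl","rb")); im=s["image"][:,:,::-1]
a=im[200:260,355:435]; b=im[240:300,245:325]; c=im[280:340,150:230]
cv2.imwrite("pics/w1c.png",np.hstack([cv2.resize(q,(260,195),interpolation=cv2.INTER_CUBIC) for q in (c,b,a)]))
h=lambda L:[(x*.64,y*.64) for x,y in L]
print("left plate front corners",ray(s,h([(563,362),(659,328)]),.022,st).round(4).tolist())
print("mid plate",ray(s,h([(393,419),(485,393)]),.022,st).round(4).tolist())
print("mid back, left back",ray(s,h([(407,453),(494,424)]),.022,st).round(4).tolist(),ray(s,h([(575,395),(670,361)]),.022,st).round(4).tolist())
print("fine tip/head",ray(s,h([(621,224),(650,32)]),.017,st).round(4).tolist())
print("coarse tip/head",ray(s,h([(352,334),(341,171)]),.017,st).round(4).tolist())
print("right plate edge right corner",ray(s,h([(320,450),(331,478)]),.022,st).round(4).tolist())
```

```text
left plate front corners [[0.6334, 0.1608, 0.022], [0.636, 0.2606, 0.022]]
mid plate [[0.6261, -0.0249, 0.022], [0.6353, 0.0756, 0.022]]
mid back, left back [[0.6715, -0.0276, 0.022], [0.6743, 0.0721, 0.022]] [[0.6751, 0.1618, 0.022], [0.6765, 0.2635, 0.022]]
fine tip/head [[0.5217, 0.2526, 0.017], [0.3755, 0.3168, 0.017]]
coarse tip/head [[0.5228, -0.0255, 0.017], [0.3767, 0.0313, 0.017]]
right plate edge right corner [[0.6308, -0.1139, 0.022], [0.6689, -0.119, 0.022]]
```

View pics/w1c.png

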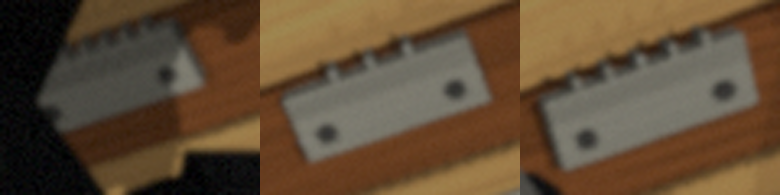

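Tooth counts show the left plate is medium (5 teeth), the middle is coarse (3) and the right is fine (7). The fine screw is the first to pick up.

Run:
```python
from h import *
from plant import status
plan(status.read_state(),[.437,.283,.15],66.5)
```

```text
t 3.30 ee [0.4708 0.0446 0.2794] yaw 66.78 tilt 0.0003 j6 -1.32 w 0.0854 F [ 0.2 -0.3 -0. ]
 shift [0.2058, -0.1251, 0.1294] |d| 0.273 roll 0.0048 rows>= 6.556219915993995
```

>>> step_arm --rows '[[-1, [0.03, -0.018, 0.019], 0], [-1, [0.06, -0.036, 0.038], 0], [-1, [0.09, -0.055, 0.057], 0], [-1, [0.12, -0.073, 0.076], 0], [-1, [0.15, -0.091, 0.094], 0], [-1, [0.18, -0.109, 0.113], 0], [-1, [0.206, -0.125, 0.129], 0.005], [-1, [0.206, -0.125, 0.129], 0.005], [-1, [0.206, -0.125, 0.129], 0.005]]'

```text
t: 4.05
ee_pos: [0.4364, 0.284, 0.1498]
tcp_rot: [-2.625, -1.726, 0.002]
contact_force: [-0.2, -0.5, -0.4]
grip_width: 0.0855
```

```bash
python3 look.py w2 fine_screw
```

```text
t 4.05 ee [0.4364 0.284  0.1498] yaw 66.65 tilt 0.0014 j6 -0.81 w 0.0855 F [-0.2 -0.5 -0.4]
 shift [0.0, 0.0, 0.0] |d| 0.000 roll None rows>= 0.0
fine_screw 0.59 [362. 196. 430. 424.]
fine_screw 0.33 [654. 419. 800. 554.]
```

View pics/w2.png

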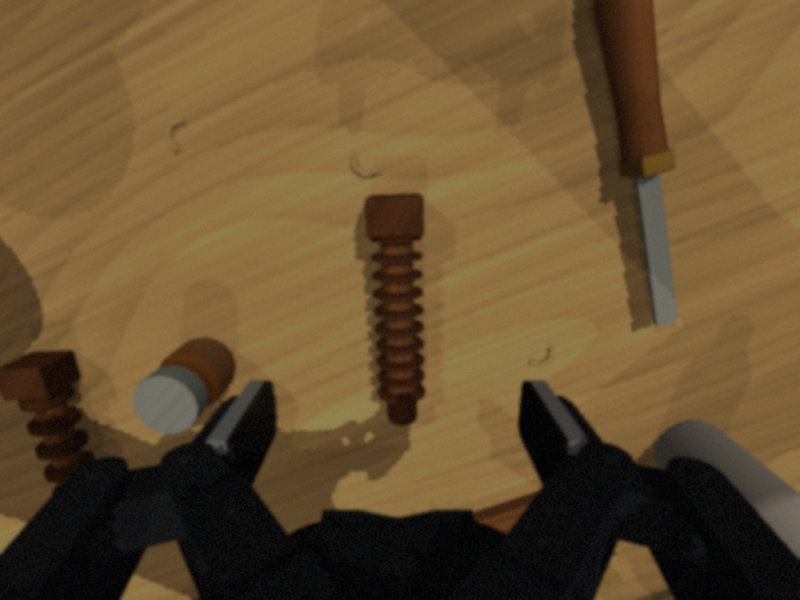

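Run:
```python
import pickle; from h import *
from plant import status
s,st=pickle.load(open("w2.pkl","rb"))
h=lambda L:[(x*.64,y*.64) for x,y in L]
H=ray(s,h([(395,195),(396,238)]),.034,st); T=ray(s,h([(402,424)]),.012,st); C=ray(s,h([(397,258),(403,388)]),.034,st)
print(H.round(4),T.round(4),C.round(4))
he=H[0,:2]; te=T[0,:2]; print("len",np.linalg.norm(he-te),"headlen",np.linalg.norm(H[1]-H[0]))
ax=(he-te)/np.linalg.norm(he-te); print("ang",np.degrees(np.arctan2(ax[1],ax[0])))
ax2=(C[0]-C[1])[:2]; print("ang thread",np.degrees(np.arctan2(ax2[1],ax2[0])))
mid=((he-80e-3*ax)+(te+76e-3*ax))/2; com=mid+.012*ax; print("mid",mid,"com",com)
plan(status.read_state(),[com[0],com[1],.012],np.degrees(np.arctan2(ax[1],ax[0]))-90)
```

```text
[[0.3751 0.3091 0.034 ]
 [0.3981 0.2998 0.034 ]] [[0.5289 0.2479 0.012 ]] [[0.4093 0.2956 0.034 ]
 [0.4907 0.2647 0.034 ]]
len 0.16542448296508372 headlen 0.024715153907726904
ang 158.3008454993814
ang thread 159.23776511916094
mid [0.45385852 0.27774903] com [0.44270886 0.28218583]
t 4.15 ee [0.4374 0.2829 0.151 ] yaw 66.53 tilt 0.0011 j6 -0.81 w 0.0854 F [1.3 0.1 0. ]
 shift [0.0014, 0.005, 0.139] |d| 0.139 roll -0.0308 rows>= 3.3357021441614205
```

>>> step_arm --rows '[[-1, [0.001, -0.001, 0.035], -0.043], [-1, [0.001, -0.001, 0.07], -0.043], [-1, [0.001, -0.001, 0.105], -0.043], [-1, [0.001, -0.001, 0.128], -0.043], [-1, [0.001, -0.001, 0.138], -0.043], [-1, [0.001, -0.001, 0.138], -0.043], [1, [0.001, -0.001, 0.138], -0.043], [1, [0.001, -0.001, 0.138], -0.043], [1, [0.001, -0.001, 0.138], -0.043], [1, [0.001, -0.001, 0.138], -0.043], [1, [0.001, -0.001, 0.138], -0.043], [1, [0.001, -0.001, 0.138], -0.043]]' --force 60

```text
t: 5.15
ee_pos: [0.4368, 0.2857, 0.0136]
tcp_rot: [2.587, 1.782, 0.003]
contact_force: [-2.2, -0.2, 8.2]
grip_width: 0.03
```

>>> step_arm --rows '[[1, [0, 0, 0], 0], [1, [0, 0, 0], 0], [1, [0, 0, -0.03], 0], [1, [0, 0, -0.07], 0], [1, [0, 0, -0.1], 0], [1, [0, 0, -0.1], 0]]'

```text
t: 5.65
ee_pos: [0.4386, 0.2864, 0.1183]
tcp_rot: [2.585, 1.781, 0.016]
contact_force: [-0.2, 0.6, -0.6]
grip_width: 0.0303
```

```bash
python3 look.py w3
python3 - <<'E'
from h import *
from plant import status
st=status.read_state()
plan(st,[.48,0.06,.14],None)
plan(st,[.562,-.153,.13],0.9)
E
```

```text
t 5.65 ee [0.4386 0.2864 0.1183] yaw 69.12 tilt 0.0105 j6 -0.85 w 0.0303 F [-0.2  0.6 -0.6]
 shift [0.0, 0.0, 0.0] |d| 0.000 roll None rows>= 0.0
t 5.70 ee [0.4375 0.2859 0.1152] yaw 69.11 tilt 0.0063 j6 -0.85 w 0.0299 F [-1.   0.1 -2.5]
 shift [-0.1958, 0.1204, -0.025] |d| 0.231 roll None rows>= 5.5447140275144795
t 5.70 ee [0.4375 0.2859 0.1152] yaw 69.11 tilt 0.0063 j6 -0.85 w 0.0299 F [-1.   0.1 -2.5]
 shift [-0.3656, 0.2729, -0.015] |d| 0.456 roll 1.1905 rows>= 10.946741536029053
```

View pics/w3.png

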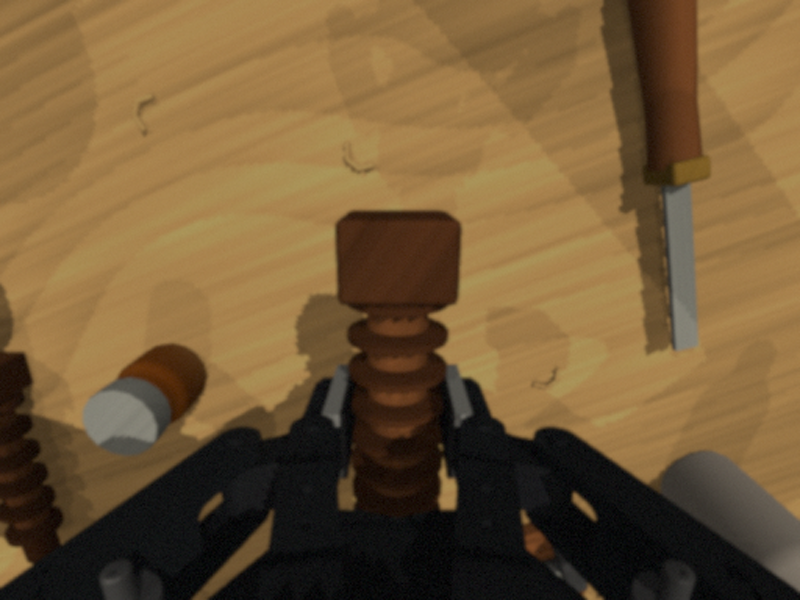

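Run:
```python
import pickle; from h import *
s,st=pickle.load(open("w3.pkl","rb"))
h=lambda L:[(x*.64,y*.64) for x,y in L]
M=Ro.from_rotvec(st["tcp_rot"]).as_matrix()
for L in [(342,213),(455,213),(342,303),(457,303),(398,336)]:
    P=ray(s,h([L]),st["ee_pos"][2]+.0204,st)[0]; print(L,(M.T@(P-st["ee_pos"])).round(4))
```

```text
(342, 213) [-0.0143 -0.0672 -0.021 ]
(455, 213) [ 0.0153 -0.0672 -0.0208]
(342, 303) [-0.0153 -0.0425 -0.0208]
(457, 303) [ 0.0169 -0.0424 -0.0206]
(398, 336) [ 0.0004 -0.0326 -0.0207]
```

>>> step_arm --rows '[[1, [-0.02, 0.015, -0.015], 0.1], [1, [-0.053, 0.04, -0.015], 0.2], [1, [-0.086, 0.065, -0.015], 0.3], [1, [-0.119, 0.09, -0.015], 0.4], [1, [-0.152, 0.115, -0.015], 0.51], [1, [-0.185, 0.14, -0.015], 0.62], [1, [-0.218, 0.165, -0.015], 0.73], [1, [-0.251, 0.19, -0.015], 0.84], [1, [-0.284, 0.213, -0.015], 0.95], [1, [-0.317, 0.238, -0.015], 1.06], [1, [-0.345, 0.26, -0.015], 1.15], [1, [-0.365, 0.273, -0.015], 1.19]]'

```text
t: 6.7
ee_pos: [0.561, -0.1562, 0.1257]
tcp_rot: [-3.141, -0.015, 0.002]
contact_force: [0.3, 0.7, -1.4]
grip_width: 0.0301
```

```bash
python3 look.py w4
python3 - <<'E'
from h import *
from plant import status
st=status.read_state()
plan(st,[.562,-.152,.015],0.9)
E
```

```text
t 6.70 ee [ 0.561  -0.1562  0.1257] yaw 0.53 tilt 0.0016 j6 -0.48 w 0.0301 F [ 0.3  0.7 -1.4]
 shift [0.0, 0.0, 0.0] |d| 0.000 roll None rows>= 0.0
t 6.75 ee [ 0.5613 -0.1591  0.1256] yaw 0.39 tilt 0.0014 j6 -0.48 w 0.0297 F [-1.3 -2.8 -1.3]
 shift [0.0008, -0.0072, 0.1106] |d| 0.111 roll -0.0089 rows>= 2.658102199307378
```

View pics/w4.png

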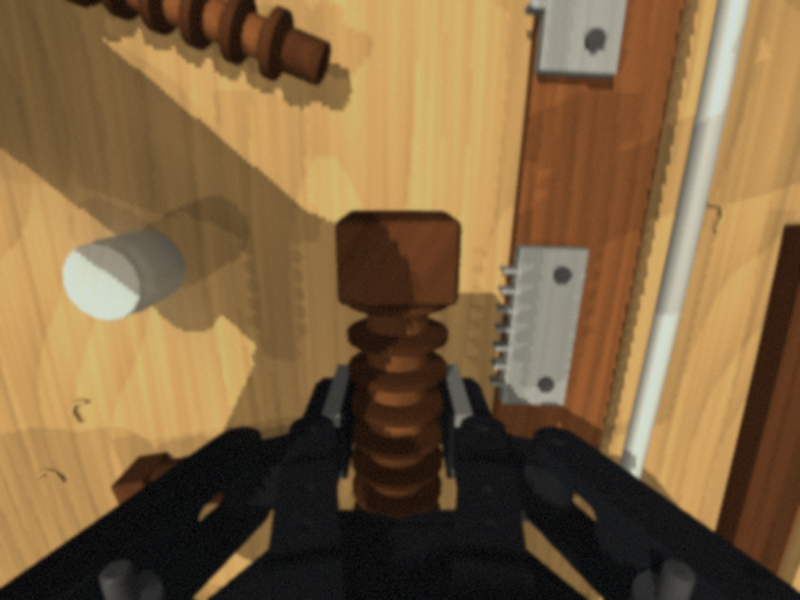

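Run:
```python
import pickle; from h import *
s,st=pickle.load(open("w4.pkl","rb"))
h=lambda L:[(x*.64,y*.64) for x,y in L]
print(ray(s,h([(519,248),(501,402),(588,248),(569,404)]),.022,st).round(4))
im=s["image"][:,:,::-1]
cv2.imwrite("pics/w4c.png",cv2.resize(im[145:270,300:390],None,fx=5,fy=5,interpolation=cv2.INTER_CUBIC)[:600])
```

```text
[[ 0.6291 -0.1186  0.022 ]
 [ 0.6271 -0.2173  0.022 ]
 [ 0.6687 -0.1181  0.022 ]
 [ 0.671  -0.2186  0.022 ]]
```

View pics/w4c.png

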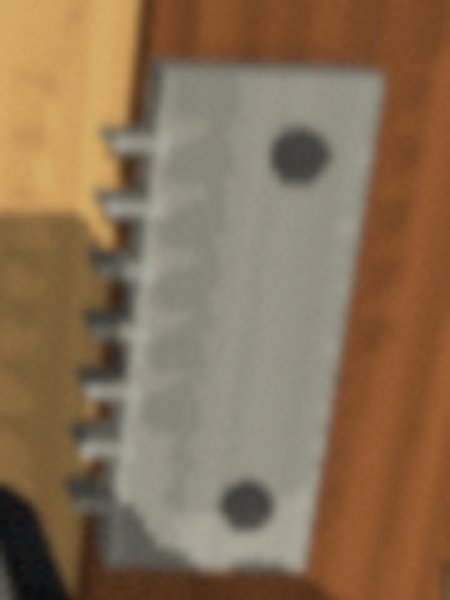

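Run:
```python
import pickle; from h import *
s,st=pickle.load(open("w4.pkl","rb"))
g=lambda L:[(300+x/5-.4,145+y/5-.4) for x,y in L]
T=ray(s,g([(112,138),(106,199),(97,258),(91,318),(84,377),(78,434),(72,490)]),.022,st); print(T.round(4), np.polyfit(T[:,1],T[:,0],1),T[:,:2].mean(0))
E=ray(s,g([(165,68),(153,180),(143,280),(135,360)]),.022,st); print(E.round(4),np.polyfit(E[:,1],E[:,0],1))
```

```text
[[ 0.6211 -0.1309  0.022 ]
 [ 0.6209 -0.1423  0.022 ]
 [ 0.6202 -0.1535  0.022 ]
 [ 0.62   -0.1653  0.022 ]
 [ 0.6196 -0.1773  0.022 ]
 [ 0.6194 -0.1891  0.022 ]
 [ 0.6192 -0.2011  0.022 ]] [0.02832218 0.62476373] [ 0.62007215 -0.1656503 ]
[[ 0.6295 -0.1181  0.022 ]
 [ 0.6292 -0.1386  0.022 ]
 [ 0.6291 -0.1577  0.022 ]
 [ 0.6291 -0.1737  0.022 ]] [0.00737694 0.6303106 ]
```

>>> step_arm --rows '[[1, [0, 0, 0], 0], [1, [0, 0, 0], 0], [1, [0, 0, 0], 0]]'

```text
t: 7.0
ee_pos: [0.5605, -0.1519, 0.1265]
tcp_rot: [-3.141, -0.027, 0.002]
contact_force: [-1.1, 1.1, -1.8]
grip_width: 0.0302
```

Run:
```python
from h import *
from plant import status
plan(status.read_state(),[.565,-.1525,.016],-.9)
```

```text
t 7.00 ee [ 0.5605 -0.1519  0.1265] yaw 0.99 tilt 0.0018 j6 -0.48 w 0.0302 F [-1.1  1.1 -1.8]
 shift [0.0046, 0.0008, 0.1105] |d| 0.111 roll 0.033 rows>= 2.6521974076066797
```

>>> step_arm --rows '[[1, [0.004, 0.001, 0.035], 0.033], [1, [0.004, 0.001, 0.07], 0.033], [1, [0.004, 0.001, 0.095], 0.033], [1, [0.004, 0.001, 0.108], 0.033], [1, [0.004, 0.001, 0.112], 0.033], [1, [0.004, 0.001, 0.112], 0.033], [1, [0.004, 0.001, 0.112], 0.033], [-0.3, [0.004, 0.001, 0.112], 0.033], [-0.3, [0.004, 0.001, 0.112], 0.033], [-0.3, [0.004, 0.001, 0.112], 0.033], [-0.3, [0.004, 0.001, 0.112], 0.033]]'

```text
t: 7.92
ee_pos: [0.5652, -0.154, 0.0157]
tcp_rot: [3.141, -0.026, 0.001]
contact_force: [0.1, 0.4, -0.3]
grip_width: 0.0552
```

Run:
```python
from h import *
from plant import status
plan(status.read_state(),[.52,-.165,.14],89.1)
```

```text
t 7.92 ee [ 0.5652 -0.154   0.0157] yaw -0.97 tilt 0.0007 j6 -0.45 w 0.0552 F [ 0.1  0.4 -0.3]
 shift [-0.0449, 0.0118, -0.1244] |d| 0.133 roll -1.5719 rows>= 12.579014485517158
```

>>> step_arm --rows '[[-0.3, [0, 0, -0.03], 0], [-0.3, [0, 0, -0.07], 0], [-0.6, [-0.005, 0.001, -0.1], -0.11], [-1, [-0.01, 0.003, -0.125], -0.23], [-1, [-0.015, 0.004, -0.125], -0.35], [-1, [-0.02, 0.005, -0.125], -0.47], [-1, [-0.025, 0.006, -0.125], -0.59], [-1, [-0.03, 0.007, -0.125], -0.71], [-1, [-0.035, 0.008, -0.125], -0.83], [-1, [-0.04, 0.01, -0.125], -0.95], [-1, [-0.045, 0.012, -0.125], -1.07], [-1, [-0.045, 0.012, -0.125], -1.19]]'

```text
t: 8.92
ee_pos: [0.5192, -0.1655, 0.1405]
tcp_rot: [2.612, 1.746, -0.0]
contact_force: [0.0, -0.2, -0.0]
grip_width: 0.0856
```

>>> step_arm --rows '[[-1, [0, 0, 0], -0.12], [-1, [0, 0, 0], -0.24], [-1, [0, 0, 0], -0.36], [-1, [0, 0, 0], -0.382], [-1, [0, 0, 0], -0.382], [-1, [0, 0, 0], -0.382]]'

```text
t: 9.42
ee_pos: [0.5198, -0.1652, 0.1404]
tcp_rot: [2.242, 2.2, 0.0]
contact_force: [-0.1, 0.4, -0.1]
grip_width: 0.0855
```

```bash
python3 look.py w5
```

```text
t 9.42 ee [ 0.5198 -0.1652  0.1404] yaw 88.91 tilt 0.0002 j6 -2.07 w 0.0855 F [-0.1  0.4 -0.1]
 shift [0.0, 0.0, 0.0] |d| 0.000 roll None rows>= 0.0
```

View pics/w5.png

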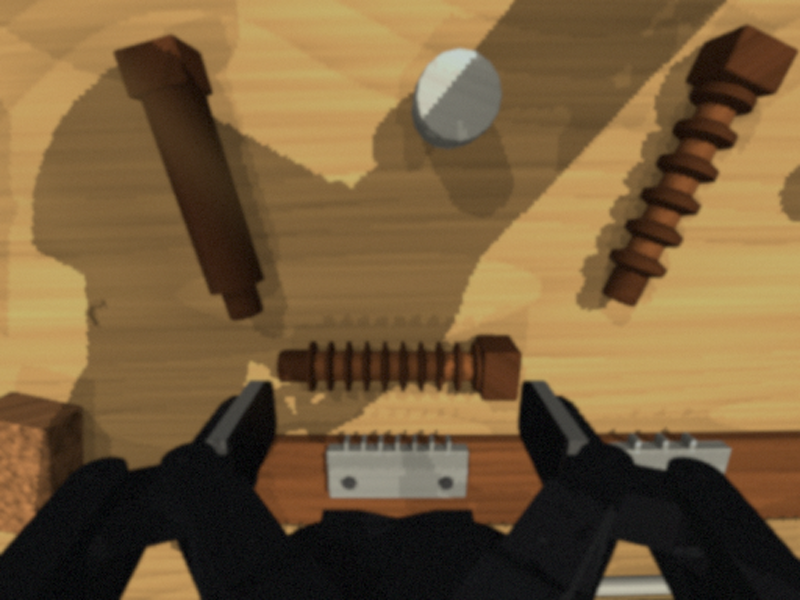

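Run:
```python
import pickle; from h import *
s,st=pickle.load(open("w5.pkl","rb")); im=s["image"][:,:,::-1]
cv2.imwrite("pics/w5c.png",cv2.resize(im[205:325,170:340],None,fx=4.7,fy=4.7,interpolation=cv2.INTER_CUBIC))
```

```text
(no output)
```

View pics/w5c.png

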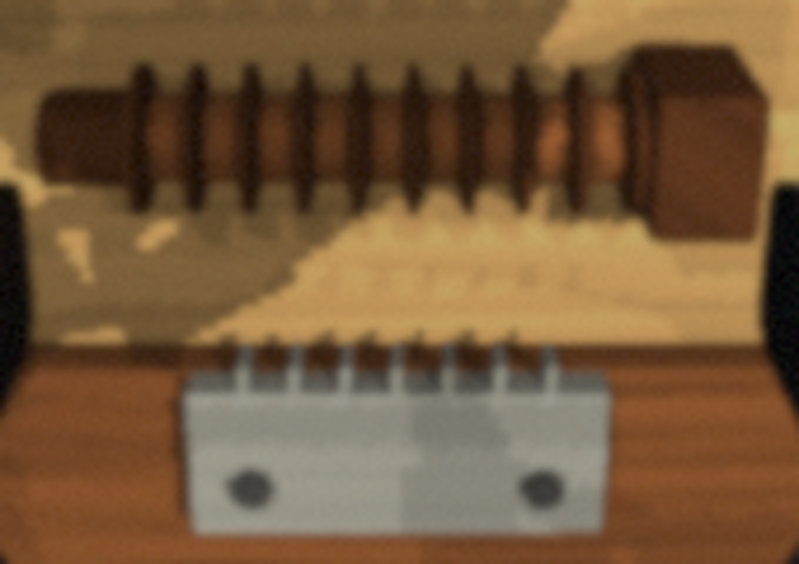

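>>> step_arm --rows '[[-1, [-0.002, -0.002, 0.03], 0], [-1, [-0.002, -0.002, 0.07], 0], [-1, [-0.002, -0.002, 0.105], 0], [-1, [-0.002, -0.002, 0.122], 0], [-1, [-0.002, -0.002, 0.13], 0], [-1, [-0.002, -0.002, 0.13], 0], [-1, [-0.002, -0.002, 0.13], 0]]'

```text
t: 10.05
ee_pos: [0.5183, -0.1675, 0.0112]
tcp_rot: [2.239, 2.202, 0.001]
contact_force: [-0.2, 0.9, 0.1]
grip_width: 0.0855
```

```bash
python3 look.py w6
```

```text
t 10.05 ee [ 0.5183 -0.1675  0.0112] yaw 89.05 tilt 0.0012 j6 -2.08 w 0.0855 F [-0.2  0.9  0.1]
 shift [0.0, 0.0, 0.0] |d| 0.000 roll None rows>= 0.0
```

View pics/w6.png

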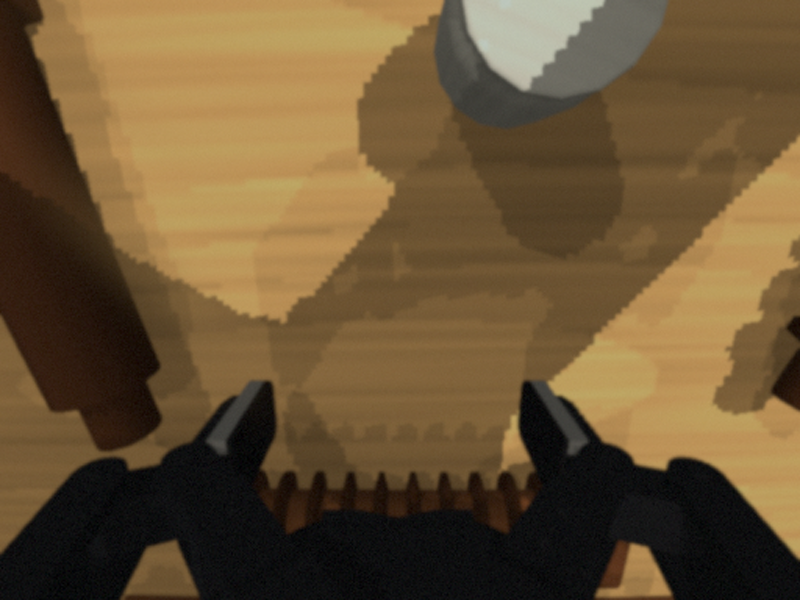

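>>> step_arm --rows '[[-1, [0, 0.008, 0], 0], [-1, [0, 0.015, 0], 0], [-1, [0, 0.02, 0], 0], [-1, [0, 0.025, 0], 0], [-1, [0, 0.03, 0], 0], [-1, [0, 0.035, 0], 0], [-1, [0, 0.04, 0], 0], [-1, [0, 0.045, 0], 0], [-1, [0, 0.048, 0], 0], [-1, [0, 0.051, 0], 0], [-1, [0, 0.051, 0], 0]]'

```text
t: 11.02
ee_pos: [0.5693, -0.168, 0.0103]
tcp_rot: [2.238, 2.204, 0.0]
contact_force: [-0.2, -0.7, -0.5]
grip_width: 0.0856
```

```bash
python3 look.py w7
```

```text
t 11.02 ee [ 0.5693 -0.168   0.0103] yaw 89.10 tilt 0.0005 j6 -2.04 w 0.0856 F [-0.2 -0.7 -0.5]
 shift [0.0, 0.0, 0.0] |d| 0.000 roll None rows>= 0.0
```

View pics/w7.png

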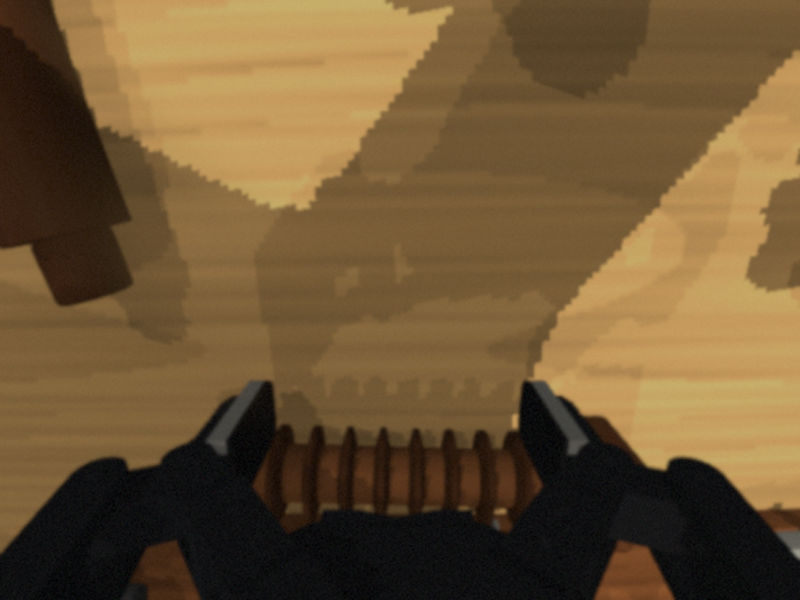

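>>> step_arm --rows '[[-1, [0, 0.003, 0], 0], [-1, [0, 0.006, 0], 0], [-1, [0, 0.008, 0], 0], [-1, [0, 0.01, 0], 0], [-1, [0, 0.01, 0], 0]]'

```text
t: 11.48
ee_pos: [0.5792, -0.1682, 0.0103]
tcp_rot: [2.239, 2.204, 0.0]
contact_force: [0.6, 0.3, 0.4]
grip_width: 0.0858
```

>>> step_arm --rows '[[-1, [0, 0.001, 0], 0], [-1, [0, 0.002, 0], 0], [-1, [0, 0.002, 0], 0]]'

```text
t: 11.73
ee_pos: [0.5809, -0.1682, 0.0103]
tcp_rot: [2.239, 2.204, 0.0]
contact_force: [-0.0, 0.6, 0.2]
grip_width: 0.0854
```

>>> step_arm --rows '[[-1, [0, 0.001, 0], 0], [-1, [0, 0.002, 0], 0], [-1, [0, 0.002, 0], 0]]'

```text
t: 11.98
ee_pos: [0.5829, -0.1682, 0.0103]
tcp_rot: [2.239, 2.204, 0.0]
contact_force: [-0.1, -0.4, -0.2]
grip_width: 0.0852
```

No resistance yet; pushing on in small steps while watching the force.

>>> step_arm --rows '[[-1, [0, 0.001, 0], 0], [-1, [0, 0.002, 0], 0], [-1, [0, 0.002, 0], 0]]'

```text
t: 12.23
ee_pos: [0.5842, -0.1684, 0.0101]
tcp_rot: [-2.237, -2.203, 0.002]
contact_force: [-4.6, -2.1, 1.5]
grip_width: 0.0852
```

>>> step_arm --rows '[[-1, [0, 0.001, 0], 0], [-1, [0, 0.002, 0], 0], [-1, [0, 0.002, 0], 0]]'

```text
t: 12.48
ee_pos: [0.5849, -0.1685, 0.01]
tcp_rot: [-2.234, -2.202, 0.006]
contact_force: [-13.0, -4.3, 5.4]
grip_width: 0.0859
```

```bash
python3 look.py w8
```

```text
t 12.48 ee [ 0.5849 -0.1685  0.01  ] yaw 89.17 tilt 0.0057 j6 -2.03 w 0.0859 F [-13.   -4.3   5.4]
 shift [0.0, 0.0, 0.0] |d| 0.000 roll None rows>= 0.0
```

View pics/w8.png

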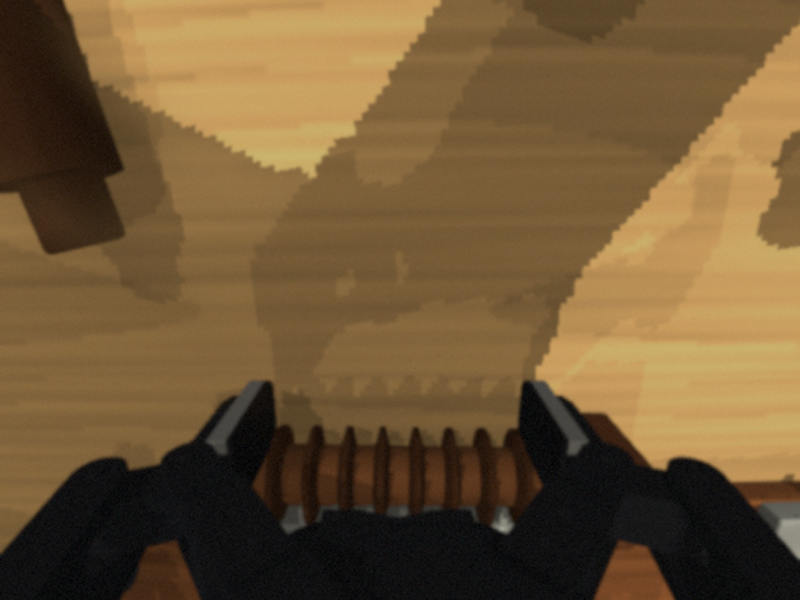

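>>> step_arm --rows '[[-1, [0, 0.001, 0], 0], [-1, [0, 0.001, 0], 0]]'

```text
t: 12.7
ee_pos: [0.5864, -0.1683, 0.01]
tcp_rot: [-2.236, -2.202, 0.004]
contact_force: [-10.3, -1.6, 2.6]
grip_width: 0.0853
```

>>> step_arm --rows '[[-1, [0, -0.01, 0], 0], [-1, [0, -0.035, -0.005], 0], [-1, [0, -0.065, -0.03], 0], [-1, [0, -0.085, -0.07], 0], [-1, [0, -0.085, -0.11], 0], [-1, [0, -0.085, -0.13], 0], [-1, [0, -0.085, -0.13], 0], [-1, [0, -0.085, -0.13], 0]]'

```text
t: 13.37
ee_pos: [0.5034, -0.1672, 0.1414]
tcp_rot: [2.237, 2.202, 0.002]
contact_force: [0.4, 0.9, 0.0]
grip_width: 0.0851
```

```bash
python3 look.py w9;  python3 - <<'E'
import pickle; from h import *
s,st=pickle.load(open("w9.pkl","rb")); im=s["image"][:,:,::-1]
cv2.imwrite("pics/w9c.png",cv2.resize(im[205:325,170:340],None,fx=4.7,fy=4.7,interpolation=cv2.INTER_CUBIC))
E
```

```text
t 13.37 ee [ 0.5034 -0.1672  0.1414] yaw 89.09 tilt 0.0031 j6 -2.10 w 0.0851 F [0.4 0.9 0. ]
 shift [0.0, 0.0, 0.0] |d| 0.000 roll None rows>= 0.0
```

View pics/w9.png

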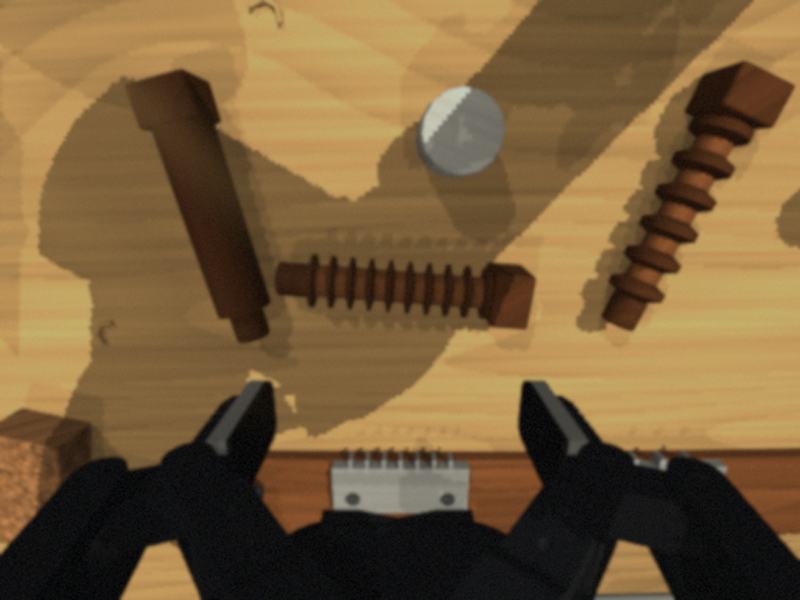

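View pics/w9c.png

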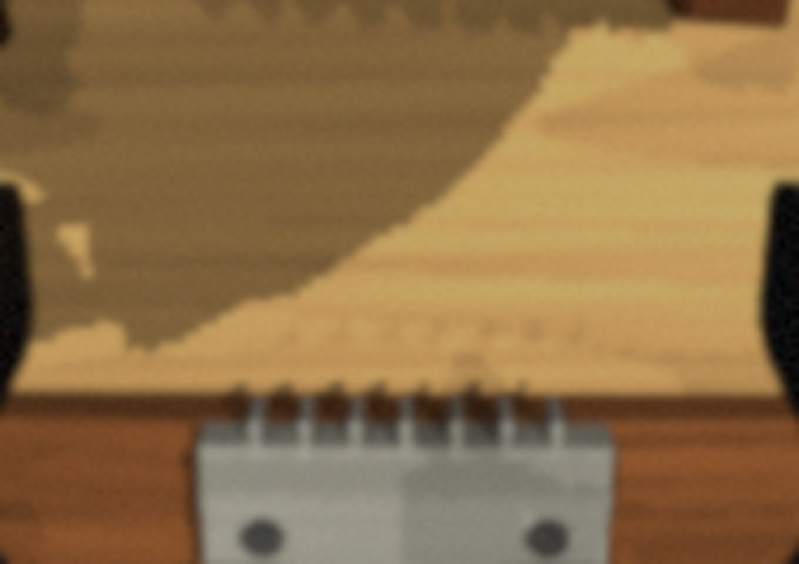

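The fine screw came back with the fingers. At 85 mm the open fingertips fit into thread valleys and pinched it. I'll regrasp it, set it down close to the plate and push with the fingers closed instead. First I'll measure where it is now.

Run:
```python
import pickle; from h import *
from plant import status
s,st=pickle.load(open("w9.pkl","rb"))
h=lambda L:[(x*.64,y*.64) for x,y in L]
C=ray(s,h([(315,257),(467,266)]),.028,st); D=ray(s,h([(313,305),(465,315)]),.022,st)
print(C.round(4),D.round(4))
print("head top face",ray(s,h([(485,265),(488,325),(520,267),(527,327)]),.034,st).round(4))
print("tip",ray(s,h([(277,278)]),.02,st).round(4))
print("blank tip", ray(s,h([(252,340)]),.02,st).round(4))
```

```text
[[ 0.4724 -0.2152  0.028 ]
 [ 0.4793 -0.1247  0.028 ]] [[ 0.5041 -0.2199  0.022 ]
 [ 0.5123 -0.124   0.022 ]]
head top face [[ 0.4776 -0.1152  0.034 ]
 [ 0.5149 -0.1117  0.034 ]
 [ 0.4791 -0.0947  0.034 ]
 [ 0.5166 -0.0877  0.034 ]]
tip [[ 0.4867 -0.2416  0.02  ]]
blank tip [[ 0.528  -0.2623  0.02  ]]
```

>>> step_arm --rows '[[-0.4, [0.001, -0.001, 0], 0.12], [-0.4, [0.002, -0.002, 0], 0.24], [-0.4, [0.003, -0.003, 0], 0.36], [-0.4, [0.004, -0.004, 0], 0.48], [-0.4, [0.005, -0.005, 0], 0.6], [-0.4, [0.006, -0.006, 0], 0.72], [-0.4, [0.007, -0.007, 0], 0.84], [-0.4, [0.008, -0.008, 0], 0.96], [-0.4, [0.009, -0.009, 0], 1.08], [-0.4, [0.01, -0.01, 0], 1.2], [-0.4, [0.01, -0.01, 0], 1.32], [-0.4, [0.01, -0.01, 0], 1.44]]'

```text
t: 14.42
ee_pos: [0.4925, -0.1564, 0.1386]
tcp_rot: [-3.135, -0.171, 0.004]
contact_force: [-0.1, -0.3, 0.5]
grip_width: 0.0595
```

>>> step_arm --rows '[[-0.4, [0, 0, 0.02], 0.12], [-0.4, [0, 0, 0.03], 0.19], [-0.4, [0, 0, 0.03], 0.19], [-0.4, [0, 0, 0.03], 0.19]]'

```text
t: 14.75
ee_pos: [0.4925, -0.1565, 0.1091]
tcp_rot: [-3.138, 0.114, 0.004]
contact_force: [-0.3, -1.5, 0.2]
grip_width: 0.0599
```

```bash
python3 look.py w10
python3 - <<'E'
from h import *
from plant import status
plan(status.read_state(),[.493,-.157,.0135],-4.3)
E
```

```text
t 14.75 ee [ 0.4925 -0.1565  0.1091] yaw -4.16 tilt 0.0028 j6 -0.46 w 0.0599 F [-0.3 -1.5  0.2]
 shift [0.0, 0.0, 0.0] |d| 0.000 roll None rows>= 0.0
t 14.80 ee [ 0.4929 -0.1567  0.1099] yaw -4.15 tilt 0.0011 j6 -0.46 w 0.0599 F [ 0.6 -0.3  0.2]
 shift [0.0002, 0.0003, 0.0964] |d| 0.096 roll 0.0026 rows>= 2.3123215930793792
```

View pics/w10.png

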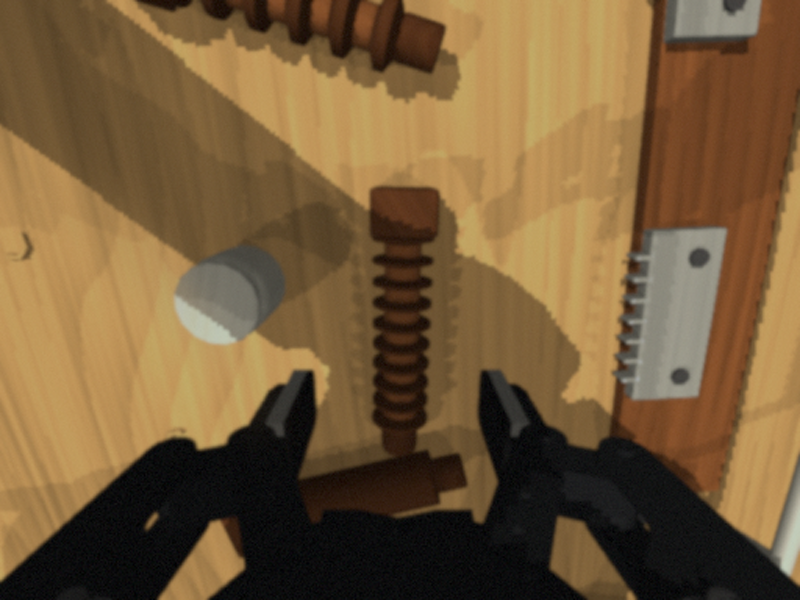

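>>> step_arm --rows '[[-0.4, [0.001, 0, 0.03], 0.003], [-0.4, [0.001, 0, 0.065], 0.003], [-0.4, [0.001, 0, 0.088], 0.003], [-0.4, [0.001, 0, 0.096], 0.003], [-0.4, [0.001, 0, 0.096], 0.003], [1, [0.001, 0, 0.096], 0.003], [1, [0.001, 0, 0.096], 0.003], [1, [0.001, 0, 0.096], 0.003], [1, [0.001, 0, 0.096], 0.003], [1, [0.001, 0, 0.096], 0.003], [1, [0.001, 0, 0.096], 0.003]]'

```text
t: 15.72
ee_pos: [0.495, -0.1574, 0.0163]
tcp_rot: [3.137, -0.122, 0.005]
contact_force: [-0.7, 0.3, 5.8]
grip_width: 0.0301
```

>>> step_arm --rows '[[1, [0, 0, -0.02], 0], [1, [0.02, 0, -0.05], 0], [1, [0.05, 0, -0.05], -0.03], [1, [0.075, 0, -0.05], -0.06], [1, [0.075, 0, -0.05], -0.06], [1, [0.075, 0, -0.05], -0.06]]'

```text
t: 16.22
ee_pos: [0.5694, -0.1627, 0.065]
tcp_rot: [3.141, -0.027, 0.002]
contact_force: [0.2, -0.1, -1.6]
grip_width: 0.0299
```

```bash
python3 look.py w11
python3 - <<'E'
from h import *
from plant import status
plan(status.read_state(),[.576,-.1525,.015],-.9)
E
```

```text
t 16.22 ee [ 0.5694 -0.1627  0.065 ] yaw -0.99 tilt 0.0014 j6 -0.46 w 0.0299 F [ 0.2 -0.1 -1.6]
 shift [0.0, 0.0, 0.0] |d| 0.000 roll None rows>= 0.0
t 16.27 ee [ 0.5685 -0.1626  0.0647] yaw -1.02 tilt 0.0001 j6 -0.46 w 0.0297 F [-0.2  0.3 -1.5]
 shift [0.0073, -0.0102, 0.0497] |d| 0.051 roll -0.0021 rows>= 1.2296712292499803
```

View pics/w11.png

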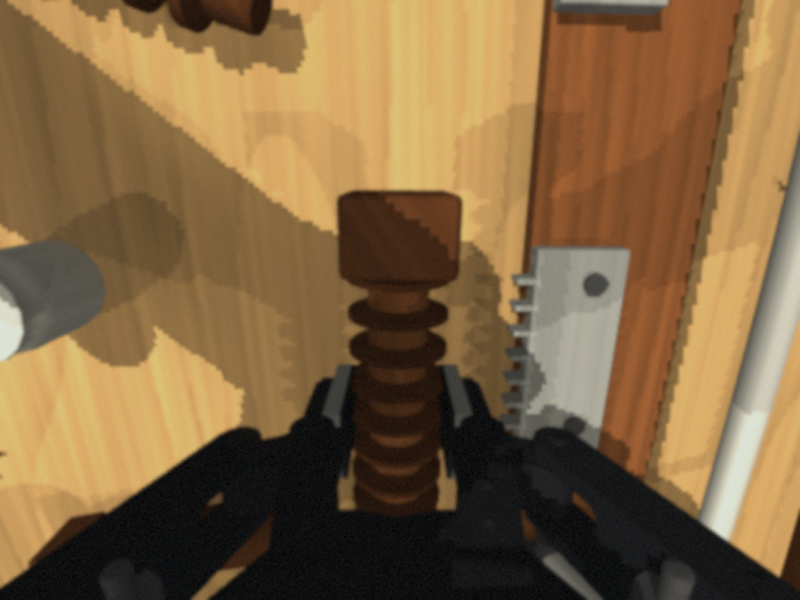

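Run:
```python
import pickle; from h import *
s,st=pickle.load(open("w11.pkl","rb"))
h=lambda L:[(x*.64,y*.64) for x,y in L]
M=Ro.from_rotvec(st["tcp_rot"]).as_matrix()
for L in [(345,194),(455,194),(342,281),(457,281),(398,312),(398,348)]:
    P=ray(s,h([L]),st["ee_pos"][2]+.0204,st)[0]; print(L,(M.T@(P-st["ee_pos"])).round(4))
T=ray(s,h([(517,280),(515,306),(513,329),(511,353),(509,376),(507,398),(505,421)]),.022,st); print(T.round(4))
print(ray(s,h([(539,248),(629,248)]),.022,st).round(4))
```

```text
(345, 194) [-0.0141 -0.0716 -0.0205]
(455, 194) [ 0.0145 -0.0715 -0.0204]
(342, 281) [-0.0158 -0.0483 -0.0204]
(457, 281) [ 0.016  -0.0483 -0.0204]
(398, 312) [-0.0003 -0.0393 -0.0204]
(398, 348) [-0.0003 -0.0283 -0.0204]
[[ 0.6213 -0.1306  0.022 ]
 [ 0.6212 -0.1424  0.022 ]
 [ 0.621  -0.1532  0.022 ]
 [ 0.6208 -0.1649  0.022 ]
 [ 0.6207 -0.1765  0.022 ]
 [ 0.6205 -0.1881  0.022 ]
 [ 0.6203 -0.2006  0.022 ]]
[[ 0.6297 -0.1168  0.022 ]
 [ 0.6684 -0.1174  0.022 ]]
```

Run:
```python
import pickle; from h import *
s,st=pickle.load(open("w11.pkl","rb")); im=s["image"][:,:,::-1]
cv2.imwrite("pics/w11c.png",cv2.resize(im[110:235,205:305],None,fx=4.8,fy=4.8,interpolation=cv2.INTER_CUBIC))
M=Ro.from_rotvec(st["tcp_rot"]).as_matrix()
# predicted silhouette: project ring circles for mid offset 0.008, axis tool z -0.0007
for off in (.0027,.008):
  for k in (54,42,30,18):
    p=[]
    for a in (-90,0,90):
        X=np.array([17e-3*np.sin(np.radians(a)),off-k*1e-3,-.0007-17e-3*np.cos(np.radians(a))])
        p.append(proj(s,(M@X+st["ee_pos"]),st)[0]/.64)
    print(off,k,np.round(p,0).tolist())
  for y in (-.056,-.080):
    X=np.array([0,off+y,-.0177]); print("head",y,proj(s,M@X+st["ee_pos"],st)/.64)
```

```text
0.0027 54 [[346.0, 257.0], [399.0, 268.0], [452.0, 257.0]]
0.0027 42 [[347.0, 293.0], [399.0, 309.0], [451.0, 293.0]]
0.0027 30 [[348.0, 328.0], [399.0, 347.0], [449.0, 328.0]]
0.0027 18 [[349.0, 360.0], [399.0, 384.0], [448.0, 360.0]]
head -0.056 [[399.1263268  261.06317068]]
head -0.08 [[399.21071714 170.97508413]]
0.008 54 [[346.0, 273.0], [399.0, 286.0], [452.0, 273.0]]
0.008 42 [[347.0, 309.0], [399.0, 326.0], [450.0, 309.0]]
0.008 30 [[349.0, 342.0], [399.0, 364.0], [449.0, 342.0]]
0.008 18 [[350.0, 374.0], [399.0, 399.0], [448.0, 374.0]]
head -0.056 [[399.10812627 279.56721543]]
head -0.08 [[399.19184843 191.78828239]]
```

View pics/w11c.png

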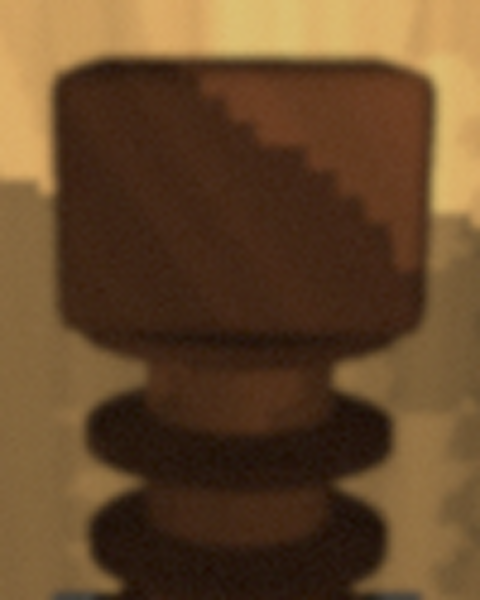

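>>> step_arm --rows '[[1, [0.005, -0.0065, 0.01], 0], [1, [0.005, -0.0065, 0.03], 0], [1, [0.005, -0.0065, 0.043], 0], [1, [0.005, -0.0065, 0.048], 0], [1, [0.005, -0.0065, 0.048], 0], [1, [0.005, -0.0065, 0.048], 0], [-0.15, [0.005, -0.0065, 0.048], 0], [-0.15, [0.005, -0.0065, 0.048], 0], [-0.15, [0.005, -0.0065, 0.048], 0]]'

```text
t: 17.02
ee_pos: [0.5738, -0.1564, 0.0162]
tcp_rot: [3.141, -0.029, -0.0]
contact_force: [-0.1, 0.1, 0.3]
grip_width: 0.0493
```

>>> step_arm --rows '[[-0.15, [0, 0, -0.02], 0], [-0.15, [0, 0, -0.05], 0], [0, [-0.03, 0.005, -0.055], 0], [1, [-0.06, 0.012, -0.055], 0], [1, [-0.06, 0.012, -0.055], 0], [1, [-0.06, 0.012, -0.055], 0]]'

```text
t: 17.52
ee_pos: [0.5129, -0.1675, 0.0716]
tcp_rot: [-3.141, 0.03, 0.0]
contact_force: [0.5, 0.4, -0.3]
grip_width: 0.0071
```

```bash
python3 look.py w12
```

```text
t 17.52 ee [ 0.5129 -0.1675  0.0716] yaw -1.11 tilt 0.0000 j6 -0.51 w 0.0071 F [ 0.5  0.4 -0.3]
 shift [0.0, 0.0, 0.0] |d| 0.000 roll None rows>= 0.0
```

View pics/w12.png

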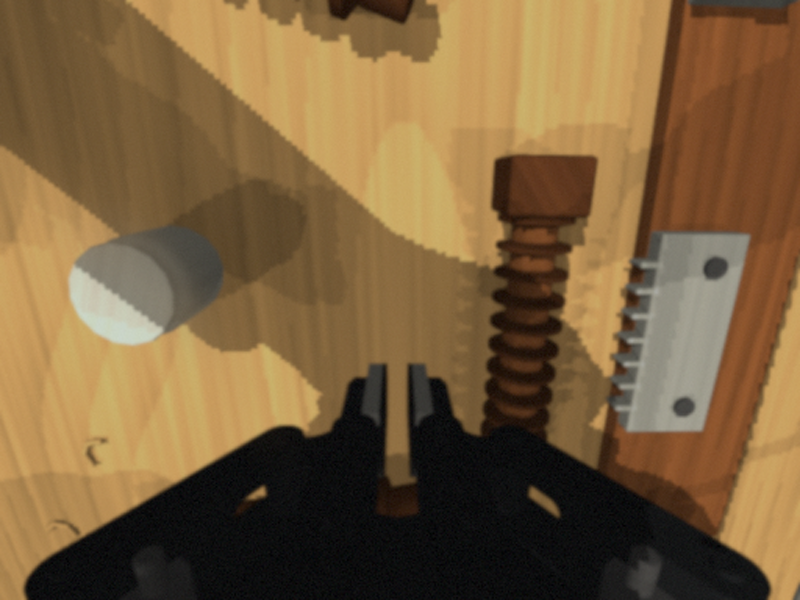

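>>> step_arm --rows '[[1, [0, 0, 0], -0.12], [1, [0, 0, 0], -0.24], [1, [0, 0, 0], -0.36], [1, [0, 0, 0], -0.48], [1, [0, 0, 0], -0.6], [1, [0, 0, 0], -0.72], [1, [0, 0, 0], -0.84], [1, [0, 0, 0], -0.96], [1, [0, 0, 0], -1.08], [1, [0, 0, 0], -1.2], [1, [0, 0, 0], -1.32], [1, [0, 0, 0], -1.44]]'

```text
t: 18.57
ee_pos: [0.5146, -0.1671, 0.0711]
tcp_rot: [2.373, 2.058, 0.0]
contact_force: [1.2, 0.8, 0.5]
grip_width: -0.0001
```

>>> step_arm --rows '[[1, [0, -0.0025, 0.02], -0.12], [1, [0, -0.0025, 0.04], -0.13], [1, [0, -0.0025, 0.05], -0.13], [1, [0, -0.0025, 0.054], -0.13], [1, [0, -0.0025, 0.054], -0.13]]'

```text
t: 18.98
ee_pos: [0.5113, -0.1667, 0.0166]
tcp_rot: [-2.242, -2.199, 0.0]
contact_force: [0.6, 0.3, -0.5]
grip_width: -0.0002
```

```bash
python3 look.py w13
```

```text
t 18.98 ee [ 0.5113 -0.1667  0.0166] yaw 88.89 tilt 0.0011 j6 -2.08 w -0.0002 F [ 0.6  0.3 -0.5]
 shift [0.0, 0.0, 0.0] |d| 0.000 roll None rows>= 0.0
```

View pics/w13.png

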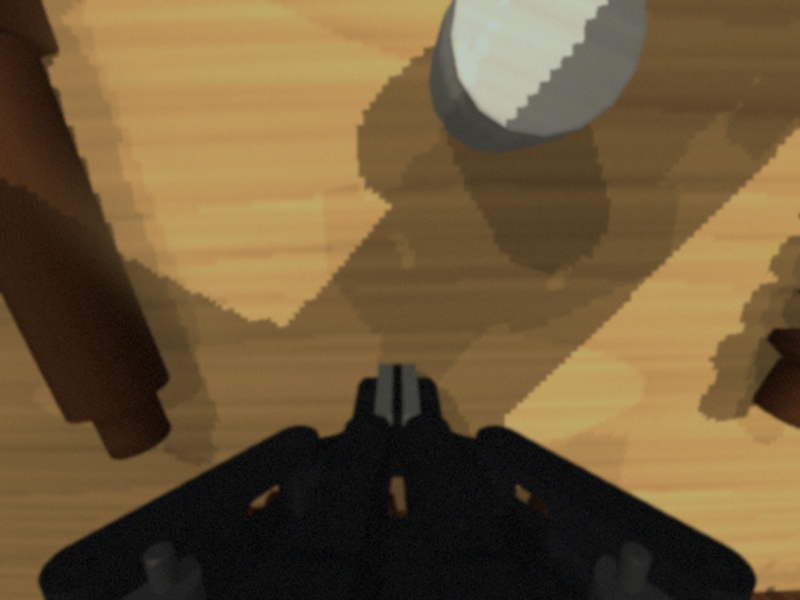

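>>> step_arm --rows '[[1, [0.001, 0.012, 0], 0], [1, [0.001, 0.024, 0], 0], [1, [0.001, 0.031, 0], 0], [1, [0.001, 0.036, 0], 0], [1, [0.001, 0.041, 0], 0], [1, [0.001, 0.046, 0], 0], [1, [0.001, 0.051, 0], 0], [1, [0.001, 0.055, 0], 0], [1, [0.001, 0.059, 0], 0], [1, [0.001, 0.062, 0], 0], [1, [0.001, 0.064, 0], 0], [1, [0.001, 0.064, 0], 0]]'

```text
t: 20.03
ee_pos: [0.5751, -0.1667, 0.017]
tcp_rot: [-2.241, -2.2, 0.0]
contact_force: [-1.9, 1.9, 0.4]
grip_width: 0.0
```

>>> step_arm --rows '[[1, [0, 0.001, 0], 0], [1, [0, 0.002, 0], 0], [1, [0, 0.003, 0], 0], [1, [0, 0.003, 0], 0]]'

```text
t: 20.37
ee_pos: [0.5779, -0.1668, 0.017]
tcp_rot: [-2.241, -2.2, 0.0]
contact_force: [-3.7, 3.8, -0.1]
grip_width: 0.0
```

>>> step_arm --rows '[[1, [0, 0.001, 0], 0], [1, [0, 0.002, 0], 0], [1, [0, 0.002, 0], 0]]'

```text
t: 20.62
ee_pos: [0.5791, -0.1662, 0.0168]
tcp_rot: [-2.239, -2.198, 0.001]
contact_force: [-7.3, 6.5, 1.3]
grip_width: -0.0
```

>>> step_arm --rows '[[1, [0.001, 0, 0], 0], [1, [0.002, 0.001, 0], 0], [1, [0.002, 0.001, 0], 0]]'

```text
t: 20.87
ee_pos: [0.5808, -0.1646, 0.017]
tcp_rot: [-2.241, -2.2, 0.0]
contact_force: [-4.0, 3.3, -0.6]
grip_width: 0.0001
```

>>> step_arm --rows '[[1, [0, 0.001, 0], 0], [1, [0, 0.002, 0], 0], [1, [0, 0.002, 0], 0]]'

```text
t: 21.12
ee_pos: [0.5819, -0.164, 0.0167]
tcp_rot: [-2.238, -2.198, 0.002]
contact_force: [-8.9, 7.1, 1.9]
grip_width: -0.0001
```

```bash
python3 look.py w14
```

```text
t 21.12 ee [ 0.5819 -0.164   0.0167] yaw 88.94 tilt 0.0048 j6 -2.02 w -0.0001 F [-8.9  7.1  1.9]
 shift [0.0, 0.0, 0.0] |d| 0.000 roll None rows>= 0.0
```

View pics/w14.png

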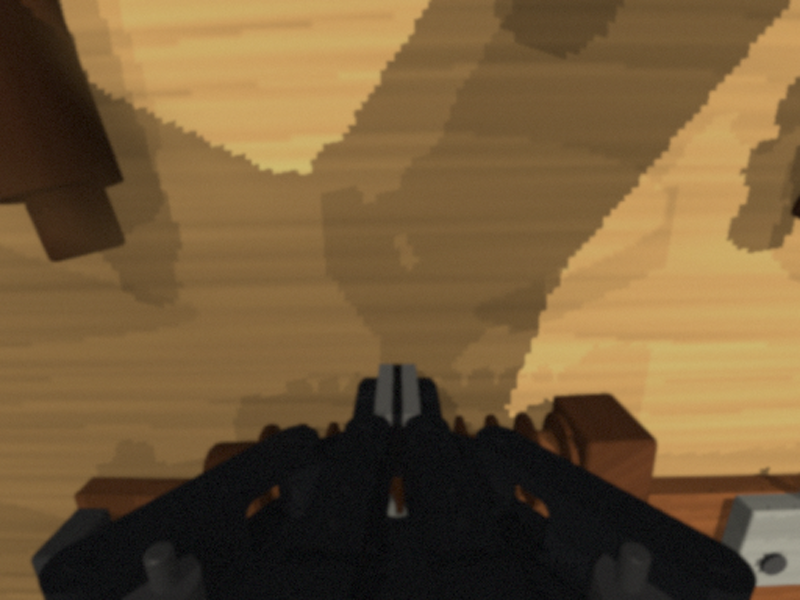

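>>> step_arm --rows '[[1, [0, -0.003, 0], 0], [1, [0, -0.01, 0], 0], [1, [0, -0.04, 0], 0], [1, [0, -0.075, -0.03], 0], [1, [0, -0.08, -0.07], 0], [1, [0, -0.08, -0.11], 0], [1, [0, -0.08, -0.125], 0], [1, [0, -0.08, -0.125], 0], [1, [0, -0.08, -0.125], 0]]'

```text
t: 21.92
ee_pos: [0.5034, -0.1642, 0.1429]
tcp_rot: [2.241, 2.198, 0.001]
contact_force: [-0.5, -0.2, -0.9]
grip_width: 0.0002
```

```bash
python3 look.py w15;  python3 - <<'E'
import pickle; from h import *
s,st=pickle.load(open("w15.pkl","rb")); im=s["image"][:,:,::-1]
cv2.imwrite("pics/w15c.png",cv2.resize(im[225:345,160:345],None,fx=4.3,fy=4.3,interpolation=cv2.INTER_CUBIC))
E
```

```text
t 21.92 ee [ 0.5034 -0.1642  0.1429] yaw 88.90 tilt 0.0030 j6 -2.09 w 0.0002 F [-0.5 -0.2 -0.9]
 shift [0.0, 0.0, 0.0] |d| 0.000 roll None rows>= 0.0
```

View pics/w15.png

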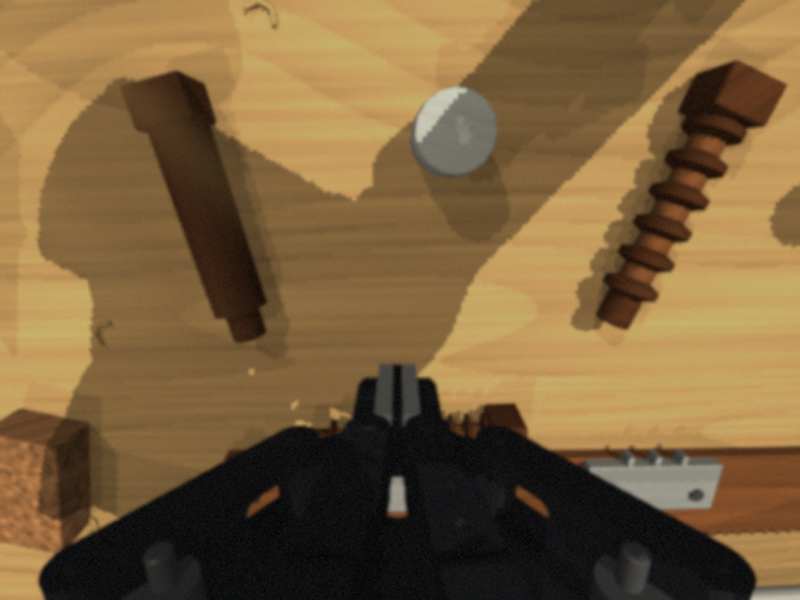

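View pics/w15c.png

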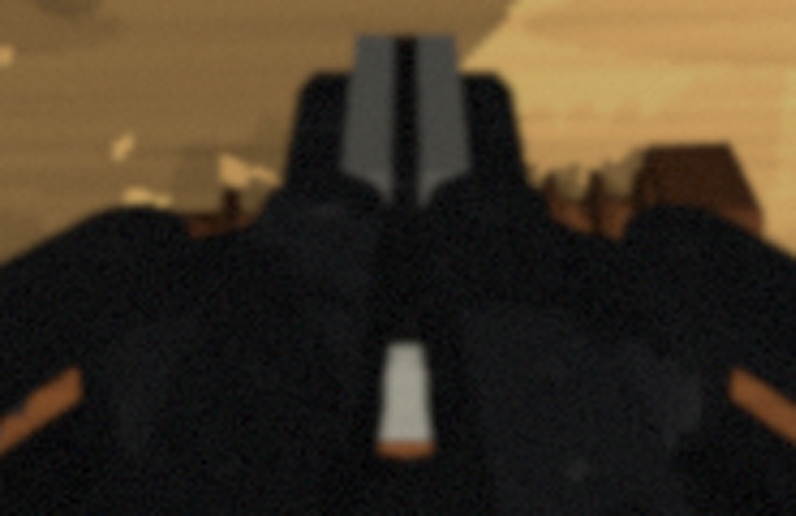

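>>> step_arm --rows '[[-1, [0, 0.02, 0], 0], [-1, [0, 0.04, -0.01], 0], [-1, [0, 0.05, -0.02], 0], [-1, [0, 0.05, -0.02], 0], [-1, [0, 0.05, -0.02], 0], [-1, [0, 0.05, -0.02], 0]]'

```text
t: 22.47
ee_pos: [0.5521, -0.1644, 0.1606]
tcp_rot: [-2.24, -2.198, 0.001]
contact_force: [-0.8, -0.0, 0.1]
grip_width: 0.0726
```

```bash
python3 look.py w16;  python3 - <<'E'
import pickle; from h import *
s,st=pickle.load(open("w16.pkl","rb")); im=s["image"][:,:,::-1]
cv2.imwrite("pics/w16c.png",cv2.resize(im[165:285,160:345],None,fx=4.3,fy=4.3,interpolation=cv2.INTER_CUBIC))
E
```

```text
t 22.47 ee [ 0.5521 -0.1644  0.1606] yaw 88.92 tilt 0.0028 j6 -2.04 w 0.0726 F [-0.8 -0.   0.1]
 shift [0.0, 0.0, 0.0] |d| 0.000 roll None rows>= 0.0
```

View pics/w16c.png

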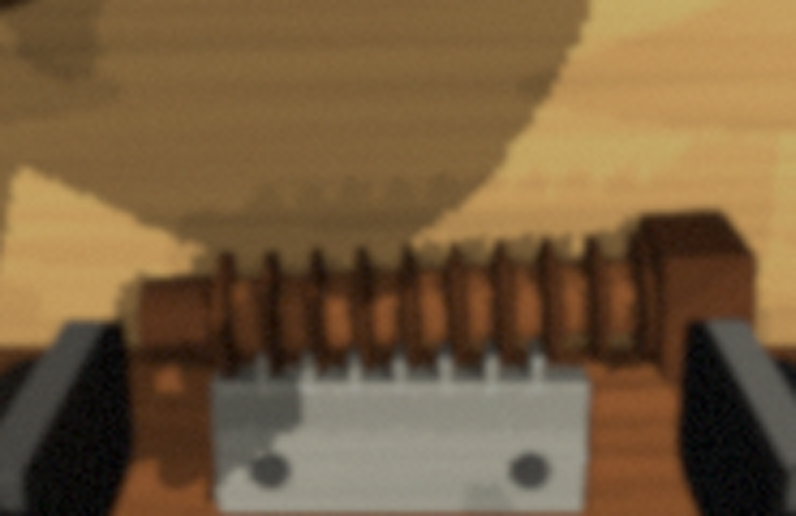

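>>> step_arm --rows '[[1, [0.02, -0.02, 0], 0], [1, [0.045, -0.038, 0.02], 0], [1, [0.049, -0.038, 0.05], 0], [1, [0.049, -0.038, 0.08], 0], [1, [0.049, -0.038, 0.11], 0], [1, [0.049, -0.038, 0.135], 0], [1, [0.049, -0.038, 0.143], 0], [1, [0.049, -0.028, 0.143], 0], [1, [0.049, -0.016, 0.143], 0], [1, [0.049, -0.004, 0.143], 0], [1, [0.049, 0.006, 0.143], 0], [1, [0.049, 0.012, 0.143], 0]]'

```text
t: 23.52
ee_pos: [0.5669, -0.1161, 0.02]
tcp_rot: [2.242, 2.2, 0.001]
contact_force: [-0.7, 0.3, 0.4]
grip_width: -0.0002
```

>>> step_arm --rows '[[1, [0, 0.003, 0], 0], [1, [0, 0.006, 0], 0], [1, [0, 0.009, 0], 0], [1, [0, 0.011, 0], 0], [1, [0, 0.012, 0], 0], [1, [0, 0.012, 0], 0]]'

```text
t: 24.02
ee_pos: [0.5781, -0.1161, 0.0193]
tcp_rot: [-2.242, -2.2, 0.0]
contact_force: [-0.4, -0.4, 0.4]
grip_width: 0.0002
```

>>> step_arm --rows '[[1, [0, 0.002, 0], 0], [1, [0, 0.003, 0], 0], [1, [0, 0.003, 0], 0]]'

```text
t: 24.27
ee_pos: [0.5811, -0.1161, 0.0192]
tcp_rot: [-2.242, -2.2, 0.0]
contact_force: [-0.4, 0.4, -0.3]
grip_width: -0.0001
```

>>> step_arm --rows '[[1, [0, 0.001, 0], 0], [1, [0, 0.002, 0], 0], [1, [0, 0.002, 0], 0]]'

```text
t: 24.52
ee_pos: [0.5832, -0.1162, 0.0193]
tcp_rot: [-2.242, -2.2, -0.0]
contact_force: [-0.3, 1.1, 0.4]
grip_width: -0.0001
```

>>> step_arm --rows '[[1, [0, 0.001, 0], 0], [1, [0, 0.002, 0], 0], [1, [0, 0.002, 0], 0]]'

```text
t: 24.77
ee_pos: [0.5848, -0.116, 0.0191]
tcp_rot: [-2.241, -2.2, 0.001]
contact_force: [-2.9, 2.0, 0.6]
grip_width: 0.0004
```

```bash
python3 look.py w17
```

```text
t 24.77 ee [ 0.5848 -0.116   0.0191] yaw 88.93 tilt 0.0015 j6 -1.94 w 0.0004 F [-2.9  2.   0.6]
 shift [0.0, 0.0, 0.0] |d| 0.000 roll None rows>= 0.0
```

View pics/w17.png

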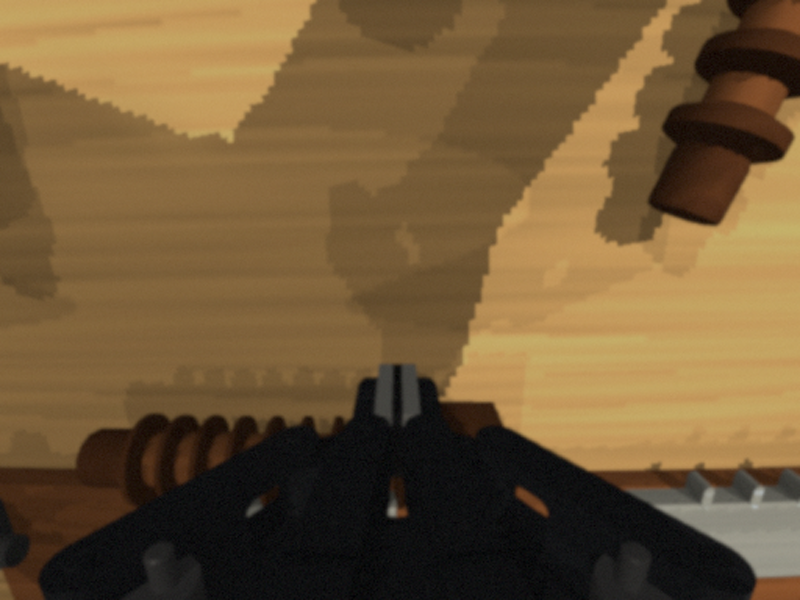

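>>> step_arm --rows '[[1, [0, 0.001, 0], 0], [1, [0, 0.002, 0], 0], [1, [0, 0.002, 0], 0]]'

```text
t: 25.07
ee_pos: [0.5854, -0.1158, 0.019]
tcp_rot: [-2.239, -2.198, 0.004]
contact_force: [-11.7, 2.5, 5.6]
grip_width: -0.0001
```

>>> step_arm --rows '[[1, [-0.01, -0.018, 0], 0], [1, [-0.04, -0.018, 0], 0], [1, [-0.065, -0.015, 0], 0], [1, [-0.065, -0.007, 0], 0], [1, [-0.065, -0.003, 0], 0], [1, [-0.065, -0.001, 0], 0], [1, [-0.065, 0, 0], 0], [1, [-0.065, 0, 0], 0]]'

```text
t: 25.73
ee_pos: [0.584, -0.1817, 0.019]
tcp_rot: [-2.239, -2.199, 0.007]
contact_force: [-13.3, -5.8, 5.0]
grip_width: 0.0001
```

>>> step_arm --rows '[[1, [0, -0.004, 0], 0], [1, [0, -0.02, 0], 0], [1, [0, -0.045, -0.01], 0], [-1, [0.01, -0.045, -0.05], 0], [-1, [0.017, -0.045, -0.09], 0], [-1, [0.017, -0.035, -0.13], 0], [-1, [0.017, -0.03, -0.14], 0], [-1, [0.017, -0.03, -0.14], 0]]'

```text
t: 26.4
ee_pos: [0.5584, -0.1635, 0.1631]
tcp_rot: [2.235, 2.197, 0.004]
contact_force: [-0.3, 0.4, 0.2]
grip_width: 0.0604
```

```bash
python3 look.py w18;  python3 - <<'E'
import pickle; from h import *
s,st=pickle.load(open("w18.pkl","rb")); im=s["image"][:,:,::-1]
cv2.imwrite("pics/w18c.png",cv2.resize(im[165:285,160:345],None,fx=4.3,fy=4.3,interpolation=cv2.INTER_CUBIC))
E
```

```text
t 26.40 ee [ 0.5584 -0.1635  0.1631] yaw 89.01 tilt 0.0082 j6 -2.04 w 0.0604 F [-0.3  0.4  0.2]
 shift [0.0, 0.0, 0.0] |d| 0.000 roll None rows>= 0.0
```

View pics/w18c.png

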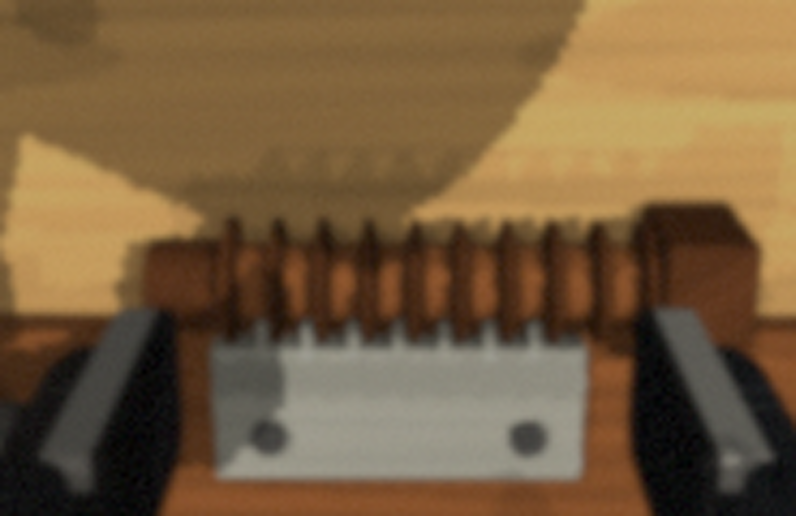

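Run:
```python
from h import *
from plant import status
plan(status.read_state(),[.439,.0075,.15],68)
```

```text
t 26.45 ee [ 0.557  -0.1632  0.1603] yaw 88.99 tilt 0.0031 j6 -2.04 w 0.0679 F [ 0.3 -0.3 -0.5]
 shift [0.1686, -0.121, 0.0098] |d| 0.208 roll 0.3664 rows>= 4.981538388095724
```

>>> step_arm --rows '[[-1, [0.033, -0.024, 0], 0.07], [-1, [0.066, -0.048, 0], 0.15], [-1, [0.1, -0.072, 0], 0.22], [-1, [0.134, -0.096, 0], 0.3], [-1, [0.169, -0.121, 0.01], 0.366], [-1, [0.169, -0.121, 0.01], 0.366], [-1, [0.169, -0.121, 0.01], 0.366]]'

```text
t: 27.03
ee_pos: [0.4366, 0.0093, 0.1479]
tcp_rot: [-2.6, -1.758, 0.003]
contact_force: [0.7, -0.7, 0.2]
grip_width: 0.0855
```

```bash
python3 look.py w19
```

```text
t 27.03 ee [0.4366 0.0093 0.1479] yaw 68.13 tilt 0.0032 j6 -1.44 w 0.0855 F [ 0.7 -0.7  0.2]
 shift [0.0, 0.0, 0.0] |d| 0.000 roll None rows>= 0.0
```

View pics/w19.png

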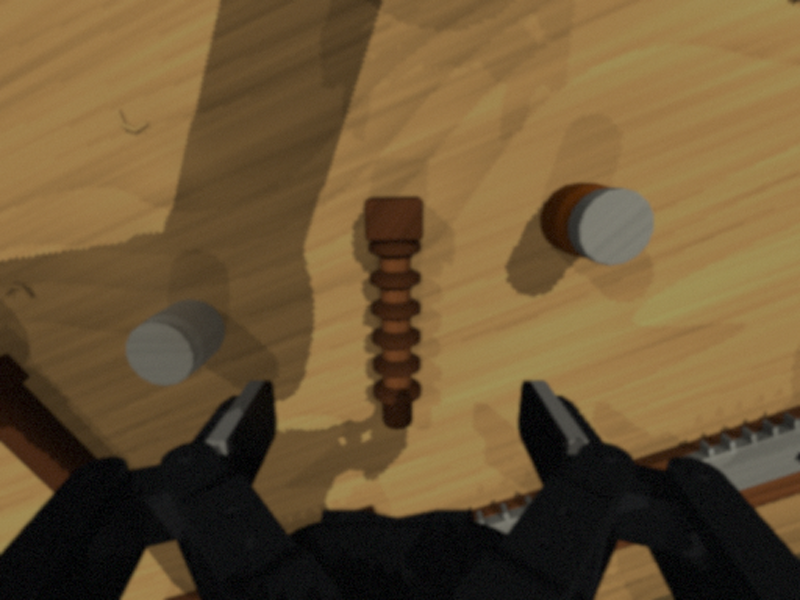

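Run:
```python
import pickle; from h import *
from plant import status
s,st=pickle.load(open("w19.pkl","rb"))
h=lambda L:[(x*.64,y*.64) for x,y in L]
M=Ro.from_rotvec(st["tcp_rot"]).as_matrix()
f=lambda p,z:(M.T@(ray(s,h([p]),z,st)[0]-st["ee_pos"])).round(4)
print("head",f((394,198),.034),f((395,240),.034)); 
for r in (252,281,311,342,367,394): print("crest",f((397,r),.034))
plan(status.read_state(),[.43,0,.0145],68)
```

```text
head [-0.0016 -0.0645  0.1141] [-0.0011 -0.0404  0.114 ]
crest [ 1.00e-04 -3.33e-02  1.14e-01]
crest [ 1.000e-04 -1.570e-02  1.139e-01]
crest [1.000e-04 3.400e-03 1.139e-01]
crest [1.000e-04 2.400e-02 1.138e-01]
crest [0.     0.0414 0.1137]
crest [0.     0.0609 0.1137]
t 27.08 ee [0.4379 0.008  0.1484] yaw 68.07 tilt 0.0014 j6 -1.44 w 0.0857 F [ 0.9 -0.6  0.9]
 shift [-0.0103, -0.0041, 0.134] |d| 0.134 roll 0.0011 rows>= 3.223462181230224
```

>>> step_arm --rows '[[-1, [0, -0.006, 0.035], 0], [-1, [0, -0.006, 0.07], 0], [-1, [0, -0.006, 0.105], 0], [-1, [0, -0.006, 0.126], 0], [-1, [0, -0.006, 0.134], 0], [-1, [0, -0.006, 0.134], 0], [1, [0, -0.006, 0.134], 0], [1, [0, -0.006, 0.134], 0], [1, [0, -0.006, 0.134], 0], [1, [0, -0.006, 0.134], 0], [1, [0, -0.006, 0.134], 0], [1, [0, -0.006, 0.134], 0]]' --force 50

```text
t: 28.08
ee_pos: [0.4334, 0.0096, 0.0164]
tcp_rot: [2.603, 1.756, 0.002]
contact_force: [-2.9, -0.3, 10.6]
grip_width: 0.0306
```

>>> step_arm --rows '[[1, [0, 0, 0], 0], [1, [0, 0, -0.03], 0], [1, [0, 0, -0.07], 0], [1, [0, 0, -0.085], 0], [1, [0, 0, -0.085], 0], [1, [0, 0, -0.085], 0]]'

```text
t: 28.58
ee_pos: [0.4329, 0.0098, 0.1006]
tcp_rot: [2.604, 1.755, 0.002]
contact_force: [-0.2, 0.2, -2.0]
grip_width: 0.0304
```

Run:
```python
from h import *
from plant import status
plan(status.read_state(),[.565,.04,.09],-.9)
```

```text
t 28.58 ee [0.4329 0.0098 0.1006] yaw 67.96 tilt 0.0014 j6 -1.44 w 0.0304 F [-0.2  0.2 -2. ]
 shift [0.0775, 0.1111, 0.0108] |d| 0.136 roll 1.2018 rows>= 9.617218776185464
```

>>> step_arm --rows '[[1, [0.007, 0.01, 0], 0.12], [1, [0.015, 0.021, 0], 0.24], [1, [0.022, 0.032, 0], 0.36], [1, [0.03, 0.043, 0], 0.48], [1, [0.038, 0.054, 0], 0.6], [1, [0.046, 0.065, 0], 0.72], [1, [0.054, 0.076, 0], 0.84], [1, [0.062, 0.088, 0], 0.96], [1, [0.07, 0.1, 0], 1.08], [1, [0.0775, 0.111, 0.01], 1.2], [1, [0.0775, 0.111, 0.01], 1.202], [1, [0.0775, 0.111, 0.01], 1.202]]'

```text
t: 29.58
ee_pos: [0.5637, 0.0401, 0.0881]
tcp_rot: [-3.141, 0.02, 0.007]
contact_force: [1.0, -0.5, -2.2]
grip_width: 0.0311
```

```bash
python3 look.py w20;python3 - <<'E'
from h import *
from plant import status
plan(status.read_state(),[.565,.04,.0165],-.9)
E
```

```text
t 29.58 ee [0.5637 0.0401 0.0881] yaw -0.74 tilt 0.0043 j6 -0.12 w 0.0311 F [ 1.  -0.5 -2.2]
 shift [0.0, 0.0, 0.0] |d| 0.000 roll None rows>= 0.0
t 29.63 ee [0.5637 0.04   0.0888] yaw -0.73 tilt 0.0033 j6 -0.12 w 0.0309 F [-0.5  0.3 -1.6]
 shift [0.0015, 0.0, 0.0723] |d| 0.072 roll 0.003 rows>= 1.7352537838048538
```

View pics/w20.png

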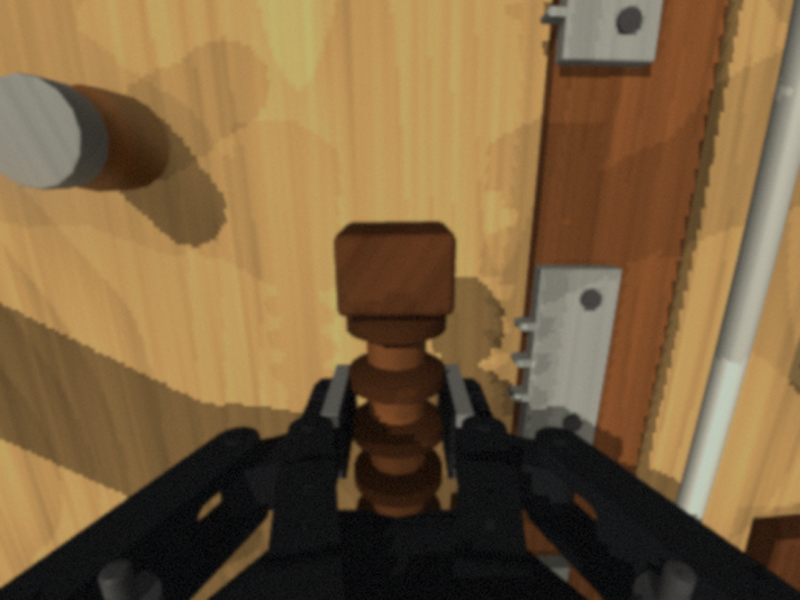

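Run:
```python
import pickle; from h import *
s,st=pickle.load(open("w20.pkl","rb"))
M=Ro.from_rotvec(st["tcp_rot"]).as_matrix(); ee=st["ee_pos"]
for off in (.016,.020,.024):
  o=[]
  for k in (50,30,10):
    for a in (-90,0):
        X=np.array([17e-3*np.sin(np.radians(a)),off-k*1e-3,-.0006-17e-3*np.cos(np.radians(a))])
        o.append(np.round(proj(s,M@X+ee,st)[0]/.64).tolist())
  for y in (-.056,-.080):
    o.append(np.round(proj(s,M@np.array([0,off+y,-.0176])+ee,st)[0]/.64).tolist())
  print(off,o)
h=lambda L:[(x*.64,y*.64) for x,y in L]
print("teeth tips",ray(s,h([(519,324),(517,359),(514,393)]),.022,st).round(4).tolist())
print("tooth base",ray(s,h([(533,324),(531,360),(528,394)]),.022,st).round(4).tolist())
print("corners",ray(s,h([(538,267),(621,267)]),.022,st).round(4).tolist())
im=s["image"][:,:,::-1]
cv2.imwrite("pics/w20c.png",cv2.resize(im[135:335,205:400],None,fx=3,fy=3,interpolation=cv2.INTER_CUBIC))
```

```text
0.016 [[348.0, 308.0], [399.0, 326.0], [350.0, 364.0], [399.0, 387.0], [352.0, 414.0], [399.0, 443.0], [399.0, 307.0], [399.0, 222.0]]
0.02 [[348.0, 320.0], [399.0, 339.0], [350.0, 374.0], [399.0, 399.0], [352.0, 424.0], [399.0, 453.0], [399.0, 320.0], [399.0, 237.0]]
0.024 [[348.0, 331.0], [399.0, 351.0], [350.0, 384.0], [399.0, 410.0], [352.0, 433.0], [399.0, 464.0], [399.0, 332.0], [399.0, 251.0]]
teeth tips [[0.6244, 0.044, 0.022], [0.6248, 0.0247, 0.022], [0.6246, 0.005, 0.022]]
tooth base [[0.6315, 0.0439, 0.022], [0.6321, 0.0241, 0.022], [0.6322, 0.0043, 0.022]]
corners [[0.6315, 0.0732, 0.022], [0.6721, 0.0728, 0.022]]
```

View pics/w20c.png

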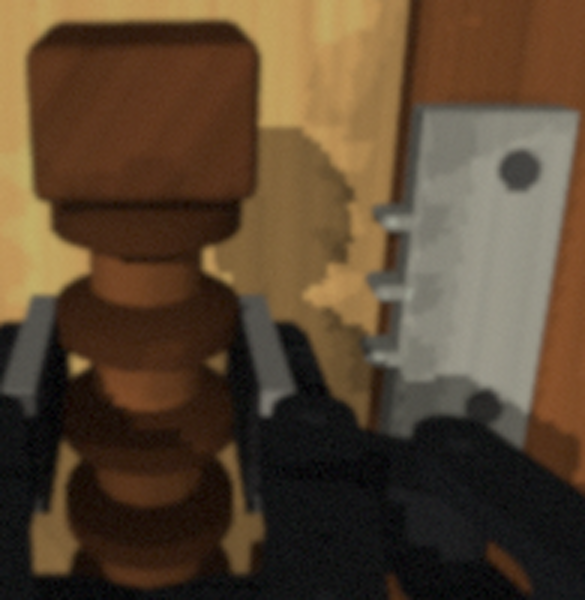

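Run:
```python
import pickle; from h import *
s,st=pickle.load(open("w12.pkl","rb"))
h=lambda L:[(x*.64,y*.64) for x,y in L]
print("head top corners",ray(s,h([(511,157),(596,158),(590,215),(508,215)]),.034,st).round(4).tolist())
for m in (-.1654,-.160,-.1555):
  print(m,[np.round(proj(s,np.array([.574-.017,m+k*1e-3,.017]),st)[0]/.64).tolist() for k in (54,42,30,18)], np.round(proj(s,np.array([.574,m+.080,.034]),st)[0]/.64))
```

```text
head top corners [[0.5579, -0.0853, 0.034], [0.591, -0.0861, 0.034], [0.591, -0.1078, 0.034], [0.5579, -0.1073, 0.034]]
-0.1654 [[496.0, 221.0], [494.0, 248.0], [493.0, 274.0], [492.0, 299.0]] [553. 157.]
-0.16 [[496.0, 208.0], [495.0, 236.0], [494.0, 262.0], [493.0, 288.0]] [554. 142.]
-0.1555 [[497.0, 198.0], [496.0, 226.0], [494.0, 253.0], [493.0, 278.0]] [555. 129.]
```

>>> step_arm --rows '[[1, [0.006, -0.004, 0.02], 0.003], [1, [0.013, -0.004, 0.045], 0.003], [1, [0.013, -0.004, 0.062], 0.003], [1, [0.013, -0.004, 0.071], 0.003], [1, [0.013, -0.004, 0.072], 0.003], [1, [0.013, -0.004, 0.072], 0.003], [-0.15, [0.013, -0.004, 0.072], 0.003], [-0.15, [0.013, -0.004, 0.072], 0.003], [-0.15, [0.013, -0.004, 0.072], 0.003]]'

```text
t: 30.38
ee_pos: [0.5783, 0.0437, 0.0193]
tcp_rot: [3.141, -0.029, 0.003]
contact_force: [-0.2, 1.0, 0.4]
grip_width: 0.0496
```

>>> step_arm --rows '[[-0.15, [0, 0, -0.02], 0], [-0.15, [0, 0, -0.055], 0], [0, [-0.03, 0.001, -0.06], -0.1], [1, [-0.06, 0.003, -0.06], -0.22], [1, [-0.063, 0.004, -0.06], -0.34], [1, [-0.063, 0.004, -0.06], -0.46], [1, [-0.063, 0.004, -0.06], -0.58], [1, [-0.063, 0.004, -0.06], -0.7], [1, [-0.063, 0.004, -0.06], -0.82], [1, [-0.063, 0.004, -0.06], -0.94], [1, [-0.063, 0.004, -0.06], -1.06], [1, [-0.063, 0.004, -0.06], -1.18]]'

```text
t: 31.38
ee_pos: [0.515, 0.0409, 0.0789]
tcp_rot: [2.621, 1.731, 0.001]
contact_force: [0.3, -0.1, -0.5]
grip_width: -0.0003
```

>>> step_arm --rows '[[1, [0, 0, 0], -0.12], [1, [0, 0, 0], -0.24], [1, [0, 0, 0], -0.36], [1, [0, 0, 0], -0.39], [1, [0, 0, 0], -0.39]]'

```text
t: 31.8
ee_pos: [0.515, 0.0409, 0.0789]
tcp_rot: [2.241, 2.2, 0.001]
contact_force: [-1.1, 0.6, -0.3]
grip_width: 0.0003
```

```bash
python3 look.py w21;python3 - <<'E'
from h import *
from plant import status
plan(status.read_state(),[.52,.042,.018],89.1)
E
```

```text
t 31.80 ee [0.515  0.0409 0.0789] yaw 88.94 tilt 0.0010 j6 -1.70 w 0.0003 F [-1.1  0.6 -0.3]
 shift [0.0, 0.0, 0.0] |d| 0.000 roll None rows>= 0.0
t 31.85 ee [0.515  0.0409 0.0788] yaw 88.82 tilt 0.0009 j6 -1.70 w 0.0001 F [ 0.9  0.1 -0.5]
 shift [0.0012, 0.0049, 0.0608] |d| 0.061 roll -0.005 rows>= 1.462447084804025
```

View pics/w21.png

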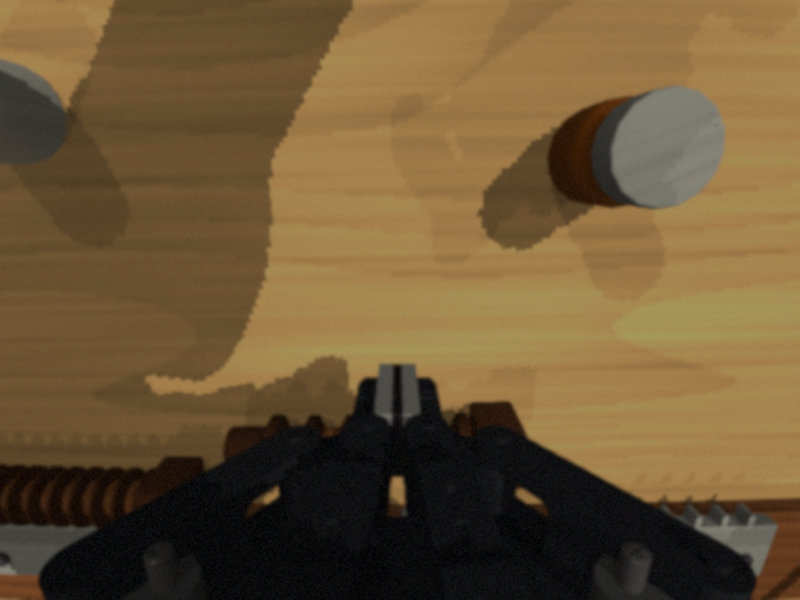

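>>> step_arm --rows '[[1, [0.001, 0, 0.035], -0.004], [1, [0.001, 0, 0.055], -0.004], [1, [0.001, 0.008, 0.061], -0.004], [1, [0.001, 0.02, 0.061], -0.004], [1, [0.001, 0.03, 0.061], -0.004], [1, [0.001, 0.036, 0.061], -0.004], [1, [0.001, 0.042, 0.061], -0.004], [1, [0.001, 0.048, 0.061], -0.004], [1, [0.001, 0.053, 0.061], -0.004], [1, [0.001, 0.057, 0.061], -0.004], [1, [0.001, 0.06, 0.061], -0.004], [1, [0.001, 0.06, 0.061], -0.004]]'

```text
t: 32.85
ee_pos: [0.5754, 0.0407, 0.0174]
tcp_rot: [2.239, 2.203, 0.001]
contact_force: [0.4, -0.7, 0.1]
grip_width: -0.0004
```

>>> step_arm --rows '[[1, [0, 0.002, 0], 0], [1, [0, 0.004, 0], 0], [1, [0, 0.005, 0], 0], [1, [0, 0.005, 0], 0]]'

```text
t: 33.18
ee_pos: [0.58, 0.0407, 0.0173]
tcp_rot: [-2.239, -2.204, -0.0]
contact_force: [-0.3, 0.1, -0.2]
grip_width: -0.0001
```

>>> step_arm --rows '[[1, [0, 0.001, 0], 0], [1, [0, 0.002, 0], 0], [1, [0, 0.003, 0], 0], [1, [0, 0.003, 0], 0]]'

```text
t: 33.52
ee_pos: [0.5829, 0.0407, 0.0173]
tcp_rot: [-2.239, -2.204, -0.0]
contact_force: [-1.0, 1.3, 0.2]
grip_width: -0.0003
```

>>> step_arm --rows '[[1, [0, 0.001, 0], 0], [1, [0, 0.002, 0], 0], [1, [0, 0.003, 0], 0], [1, [0, 0.003, 0], 0]]'

```text
t: 33.85
ee_pos: [0.586, 0.0406, 0.0172]
tcp_rot: [2.239, 2.204, 0.0]
contact_force: [0.1, 0.3, 0.6]
grip_width: 0.0001
```

>>> step_arm --rows '[[1, [0, 0.001, 0], 0], [1, [0, 0.002, 0], 0], [1, [0, 0.002, 0], 0]]'

```text
t: 34.1
ee_pos: [0.5872, 0.0408, 0.0171]
tcp_rot: [-2.238, -2.203, 0.002]
contact_force: [-5.2, 2.1, 2.5]
grip_width: 0.0004
```

>>> step_arm --rows '[[1, [0, 0.001, 0], 0], [1, [0, 0.002, 0], 0], [1, [0, 0.002, 0], 0]]'

```text
t: 34.35
ee_pos: [0.5878, 0.041, 0.0169]
tcp_rot: [-2.235, -2.201, 0.006]
contact_force: [-12.1, 2.1, 6.5]
grip_width: 0.0
```

```bash
python3 look.py w22
```

```text
t 34.35 ee [0.5878 0.041  0.0169] yaw 89.11 tilt 0.0062 j6 -1.68 w 0.0000 F [-12.1   2.1   6.5]
 shift [0.0, 0.0, 0.0] |d| 0.000 roll None rows>= 0.0
```

View pics/w22.png

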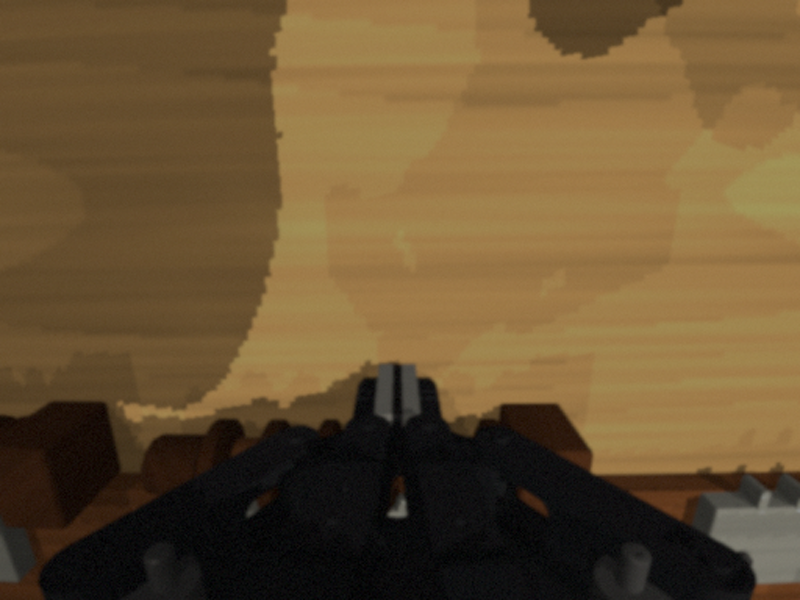

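>>> step_arm --rows '[[1, [-0.003, -0.01, 0], 0], [1, [-0.02, -0.02, 0], 0], [1, [-0.045, -0.018, 0], 0], [1, [-0.045, -0.01, 0], 0], [1, [-0.045, -0.004, 0], 0], [1, [-0.045, -0.001, 0], 0], [1, [-0.045, 0, 0], 0], [1, [-0.045, 0, 0], 0]]'

```text
t: 35.07
ee_pos: [0.5872, -0.0046, 0.0167]
tcp_rot: [-2.235, -2.202, 0.008]
contact_force: [-11.5, -6.4, 5.7]
grip_width: -0.0001
```

>>> step_arm --rows '[[1, [0, -0.004, 0], 0], [1, [0, -0.02, 0], 0], [1, [0, -0.045, -0.01], 0], [-1, [0.01, -0.045, -0.05], 0], [-1, [0.02, -0.045, -0.09], 0], [-1, [0.03, -0.035, -0.13], 0], [-1, [0.03, -0.03, -0.14], 0], [-1, [0.03, -0.03, -0.14], 0]]'

```text
t: 35.73
ee_pos: [0.562, 0.0268, 0.1612]
tcp_rot: [2.232, 2.201, 0.008]
contact_force: [0.6, 0.2, 0.5]
grip_width: 0.0607
```

```bash
python3 look.py w23
```

```text
t 35.73 ee [0.562  0.0268 0.1612] yaw 89.19 tilt 0.0085 j6 -1.72 w 0.0607 F [0.6 0.2 0.5]
 shift [0.0, 0.0, 0.0] |d| 0.000 roll None rows>= 0.0
```

View pics/w23.png

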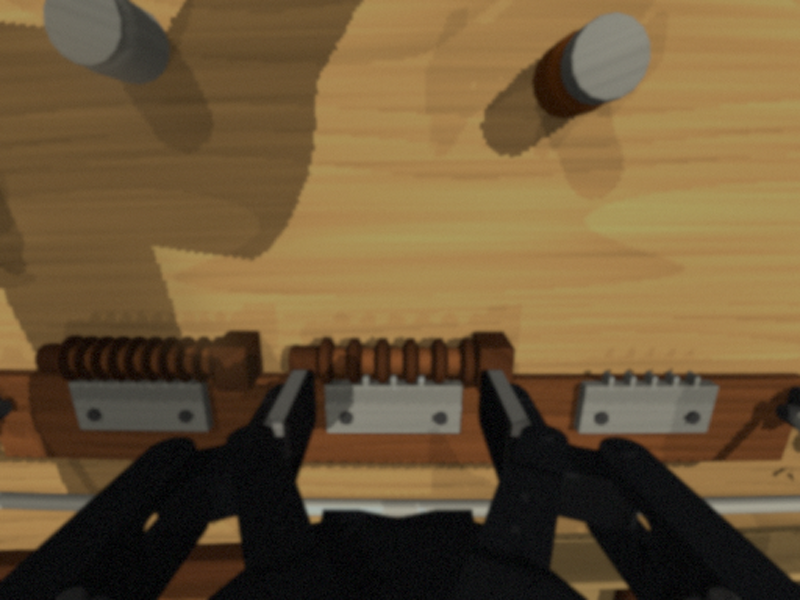

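Run:
```python
import pickle; from h import *
s,st=pickle.load(open("w23.pkl","rb")); im=s["image"][:,:,::-1]
cv2.imwrite("pics/w23c.png",np.vstack([cv2.resize(im[205:280,15:175],None,fx=4.8,fy=4,interpolation=cv2.INTER_CUBIC),cv2.resize(im[205:280,180:340],None,fx=4.8,fy=4,interpolation=cv2.INTER_CUBIC)]))
h=lambda L:[(x*.64,y*.64) for x,y in L]
q=ray(s,h([(325,384),(461,381),(73,383),(208,381)]),.022,st); print("plate edge",q.round(4).tolist())
print("head far top edges (z.034): fine",ray(s,h([(228,334),(258,333)]),.034,st).round(4).tolist(),"coarse",ray(s,h([(475,335),(507,334)]),.034,st).round(4).tolist())
# predicted seat axis ends -> back silhouettes of ring at z~.02
```

```text
plate edge [[0.6298, -0.0261, 0.022], [0.6288, 0.0722, 0.022], [0.6275, -0.2132, 0.022], [0.6265, -0.1113, 0.022]]
head far top edges (z.034): fine [[0.5854, -0.0861, 0.034], [0.585, -0.0659, 0.034]] coarse [[0.5884, 0.0785, 0.034], [0.588, 0.0998, 0.034]]
```

View pics/w23c.png

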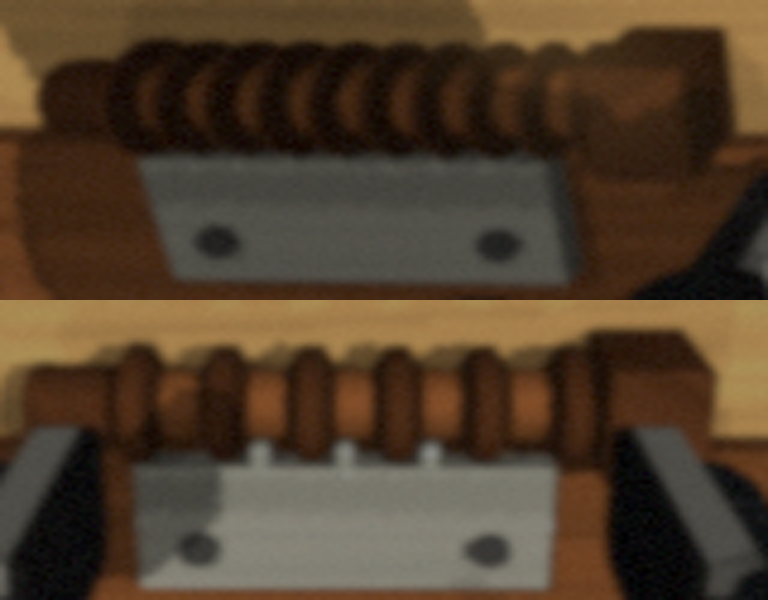

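Run:
```python
import pickle; from h import *
s,st=pickle.load(open("w23.pkl","rb"))
h=lambda L:[(x*.64,y*.64) for x,y in L]
for z in (.078,.082,.087): print(ray(s,h([(700,506),(400,509)]),z,st).round(4).tolist())
for n in("w11","w20"):
    s,st=pickle.load(open(n+".pkl","rb"))
    print(ray(s,h([(768,395) if n=="w11" else (752,320)]),.083,st).round(4).tolist())
from plant import status
plan(status.read_state(),[.62,.10,.19],0)
```

```text
[[0.6935, 0.2233, 0.078], [0.6905, 0.0271, 0.078]]
[[0.6897, 0.2197, 0.082], [0.6867, 0.0271, 0.082]]
[[0.6848, 0.2152, 0.087], [0.6819, 0.0272, 0.087]]
[[0.6864, -0.1541, 0.083]]
[[0.6895, 0.0665, 0.083]]
t 35.78 ee [0.5605 0.0266 0.1584] yaw 89.16 tilt 0.0035 j6 -1.72 w 0.0677 F [ 0.3 -0.1 -1.4]
 shift [0.0743, 0.0586, -0.0314] |d| 0.100 roll 1.5562 rows>= 12.452979380243805
```

>>> step_arm --rows '[[-1, [0, 0.03, -0.03], 0], [-1, [0, 0.06, -0.03], 0], [-1, [0, 0.08, -0.03], 0], [-1, [0, 0.08, -0.03], 0], [-1, [0, 0.08, -0.03], 0]]'

```text
t: 36.2
ee_pos: [0.6391, 0.0248, 0.1847]
tcp_rot: [-2.237, -2.202, 0.004]
contact_force: [0.7, -0.3, -0.8]
grip_width: 0.0856
```

```bash
python3 look.py w24;python3 - <<'E'
import pickle; from h import *
s,st=pickle.load(open("w24.pkl","rb")); im=s["image"][:,:,::-1]
M=Ro.from_rotvec(st["tcp_rot"]).as_matrix(); print("cam",(-cam(s,st)[0].T@cam(s,st)[1]).round(3))
cv2.imwrite("pics/w24c.png",cv2.resize(im[90:240,180:340],None,fx=4.8,fy=4,interpolation=cv2.INTER_CUBIC))
E
```

```text
t 36.20 ee [0.6391 0.0248 0.1847] yaw 89.10 tilt 0.0037 j6 -1.70 w 0.0856 F [ 0.7 -0.3 -0.8]
 shift [0.0, 0.0, 0.0] |d| 0.000 roll None rows>= 0.0
cam [0.563 0.026 0.318]
```

View pics/w24.png

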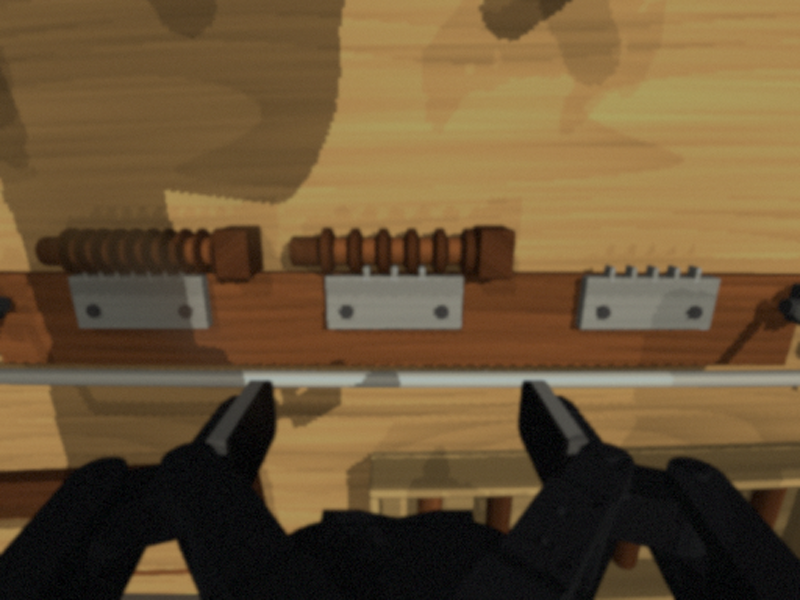

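View pics/w24c.png

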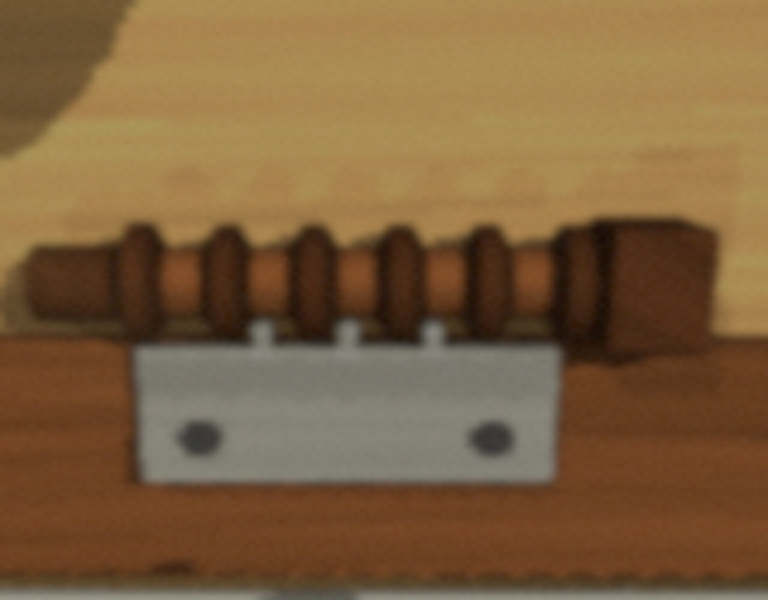

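>>> step_arm --rows '[[-0.3, [0.009, 0.004, 0], 0.12], [-0.3, [0.018, 0.008, 0], 0.24], [-0.3, [0.027, 0.012, 0], 0.36], [-0.3, [0.036, 0.016, 0], 0.48], [-0.3, [0.045, 0.02, 0], 0.6], [-0.3, [0.055, 0.024, 0], 0.72], [-0.3, [0.065, 0.028, 0], 0.84], [-0.3, [0.075, 0.033, 0], 0.96], [-0.3, [0.085, 0.037, 0], 1.08], [-0.3, [0.095, 0.041, 0], 1.2], [-0.3, [0.105, 0.046, 0], 1.32], [-0.3, [0.111, 0.049, 0], 1.44]]'

```text
t: 37.25
ee_pos: [0.6896, 0.1359, 0.1866]
tcp_rot: [-3.137, -0.172, 0.002]
contact_force: [-1.1, -0.1, -0.1]
grip_width: 0.0553
```

>>> step_arm --rows '[[-0.3, [0, 0, 0], 0.115], [-0.3, [0, 0, 0], 0.115], [-0.3, [0, 0, 0], 0.115]]'

```text
t: 37.5
ee_pos: [0.6897, 0.1349, 0.1868]
tcp_rot: [3.142, 0.005, -0.002]
contact_force: [-0.1, -0.1, 0.2]
grip_width: 0.0553
```

```bash
python3 look.py w25;python3 - <<'E'
from h import *
from plant import status
plan(status.read_state(),[.69,.135,.083],-.9)
E
```

```text
t 37.50 ee [0.6897 0.1349 0.1868] yaw 0.20 tilt 0.0012 j6 0.02 w 0.0553 F [-0.1 -0.1  0.2]
 shift [0.0, 0.0, 0.0] |d| 0.000 roll None rows>= 0.0
t 37.55 ee [0.6898 0.1347 0.187 ] yaw 0.20 tilt 0.0008 j6 0.02 w 0.0555 F [-0.6 -0.   0.7]
 shift [0.0003, -0.0003, 0.104] |d| 0.104 roll 0.0192 rows>= 2.4951060821645394
```

View pics/w25.png

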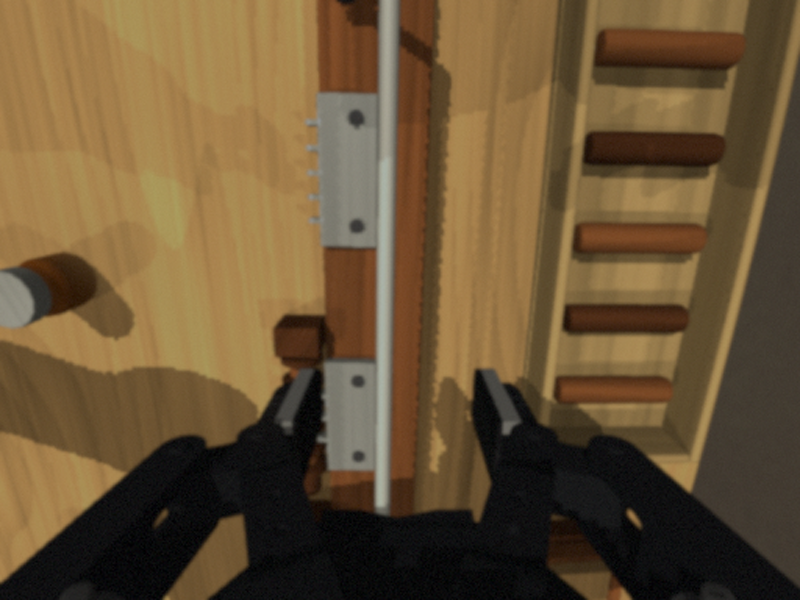

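>>> step_arm --rows '[[-0.3, [-0.002, 0, 0.035], 0.019], [-0.3, [-0.002, 0, 0.07], 0.019], [-0.3, [-0.002, 0, 0.095], 0.019], [-0.3, [-0.002, 0, 0.102], 0.019], [0, [-0.002, 0, 0.102], 0.019], [0.3, [-0.002, 0, 0.102], 0.019], [0.3, [-0.002, 0, 0.102], 0.019], [0.3, [-0.002, 0, 0.102], 0.019]]'

```text
t: 38.22
ee_pos: [0.6892, 0.135, 0.0875]
tcp_rot: [-3.141, 0.029, -0.005]
contact_force: [-0.1, 0.2, -0.2]
grip_width: 0.0301
```

```bash
python3 look.py w26
```

```text
t 38.22 ee [0.6892 0.135  0.0875] yaw -1.06 tilt 0.0035 j6 0.05 w 0.0301 F [-0.1  0.2 -0.2]
 shift [0.0, 0.0, 0.0] |d| 0.000 roll None rows>= 0.0
```

View pics/w26.png

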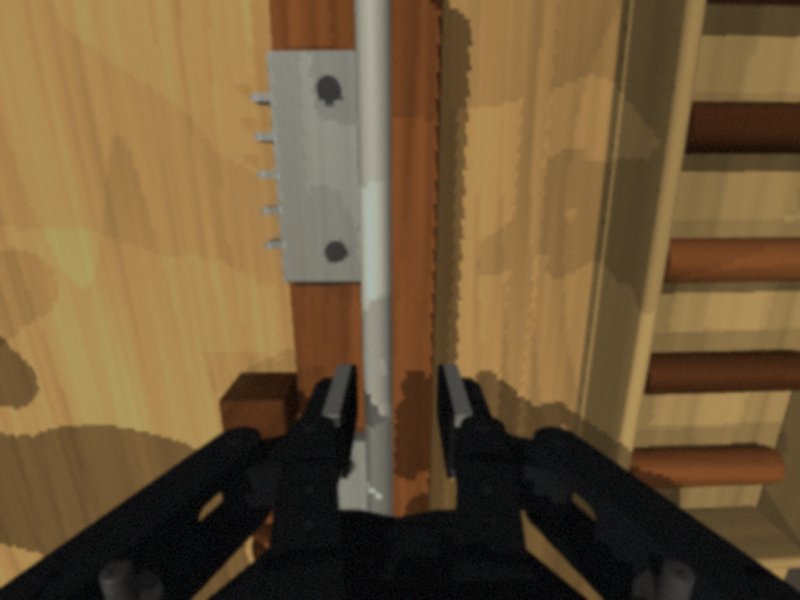

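>>> step_arm --rows '[[0.3, [-0.01, 0, -0.002], 0], [0.3, [-0.02, 0, -0.005], 0], [0.3, [-0.03, 0, -0.006], 0], [0.3, [-0.04, 0, -0.006], 0], [0.3, [-0.048, 0, -0.005], 0], [0.3, [-0.056, 0, -0.003], 0], [0.3, [-0.064, 0, 0], 0], [0.3, [-0.072, 0, 0.003], 0], [0.3, [-0.08, 0, 0.007], 0], [0.3, [-0.087, 0, 0.012], 0], [0.3, [-0.092, 0, 0.016], 0], [0.3, [-0.092, 0, 0.016], 0]]'

```text
t: 39.27
ee_pos: [0.5957, 0.1368, 0.0693]
tcp_rot: [-3.141, 0.029, 0.001]
contact_force: [-0.3, 0.3, -1.5]
grip_width: 0.0301
```

```bash
python3 look.py w27
```

```text
t 39.27 ee [0.5957 0.1368 0.0693] yaw -1.07 tilt 0.0004 j6 0.05 w 0.0301 F [-0.3  0.3 -1.5]
 shift [0.0, 0.0, 0.0] |d| 0.000 roll None rows>= 0.0
```

View pics/w27.png

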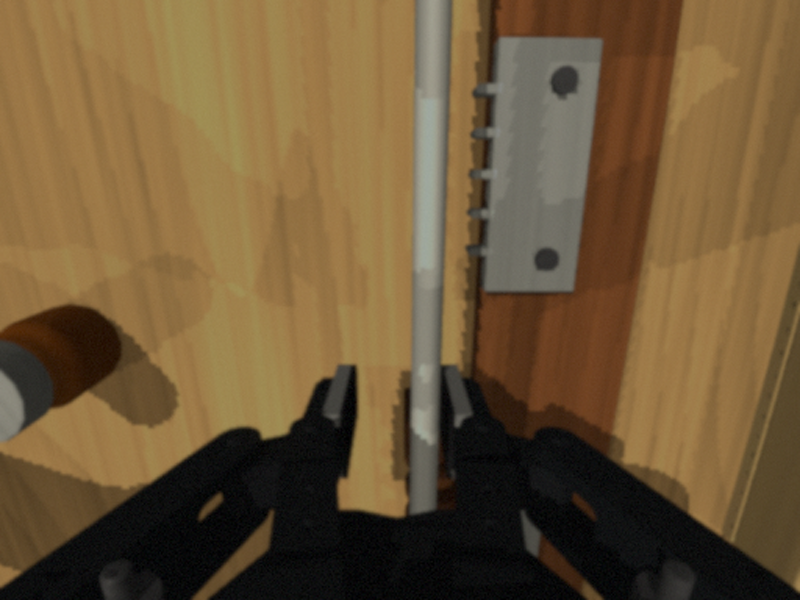

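>>> step_arm --rows '[[0.3, [0, 0, -0.03], 0], [0.3, [0, 0, -0.045], 0], [1, [0, 0, -0.045], 0], [1, [0, 0, -0.045], 0], [1, [-0.001, 0, -0.045], 0], [1, [-0.001, 0, -0.035], 0], [1, [-0.001, 0, -0.028], 0], [1, [-0.001, 0, -0.02], 0], [1, [-0.001, 0, -0.013], 0], [1, [-0.001, 0, -0.006], 0], [1, [-0.001, 0, 0], 0], [1, [-0.001, 0, 0.006], 0]]'

```text
t: 40.32
ee_pos: [0.5831, 0.1371, 0.0598]
tcp_rot: [3.139, -0.027, -0.057]
contact_force: [-65.3, -4.1, 24.7]
grip_width: 0.0
```

>>> step_arm --rows '[[1, [-0.001, 0, 0.005], 0], [1, [-0.002, 0, 0.01], 0], [1, [-0.003, 0, 0.014], 0], [1, [-0.003, 0, 0.018], 0], [1, [-0.003, 0, 0.018], 0]]'

```text
t: 40.73
ee_pos: [0.5782, 0.1371, 0.0377]
tcp_rot: [3.139, -0.027, -0.064]
contact_force: [-49.1, -2.8, 0.8]
grip_width: -0.0002
```

```bash
python3 look.py w28
```

```text
t 40.73 ee [0.5782 0.1371 0.0377] yaw -0.99 tilt 0.0408 j6 0.05 w -0.0002 F [-49.1  -2.8   0.8]
 shift [0.0, 0.0, 0.0] |d| 0.000 roll None rows>= 0.0
```

View pics/w28.png

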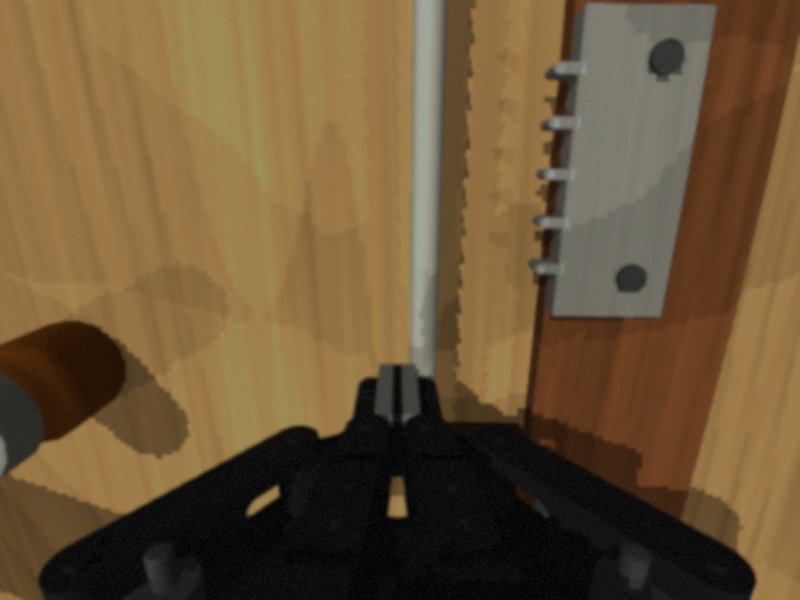

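>>> step_arm --rows '[[1, [-0.02, 0, 0], 0], [1, [-0.03, 0, 0], 0], [1, [-0.03, 0, -0.03], 0], [1, [-0.03, 0, -0.065], 0], [1, [-0.03, 0, -0.065], 0]]'

```text
t: 41.2
ee_pos: [0.5648, 0.1376, 0.1155]
tcp_rot: [-3.141, 0.029, -0.014]
contact_force: [1.5, 0.2, 0.8]
grip_width: 0.0
```

```bash
python3 look.py w29
python3 - <<'E'
import pickle; from h import *
s,st=pickle.load(open("w29.pkl","rb"))
E
```

```text
t 41.20 ee [0.5648 0.1376 0.1155] yaw -1.08 tilt 0.0091 j6 0.06 w 0.0000 F [1.5 0.2 0.8]
 shift [0.0, 0.0, 0.0] |d| 0.000 roll None rows>= 0.0
```

View pics/w29.png

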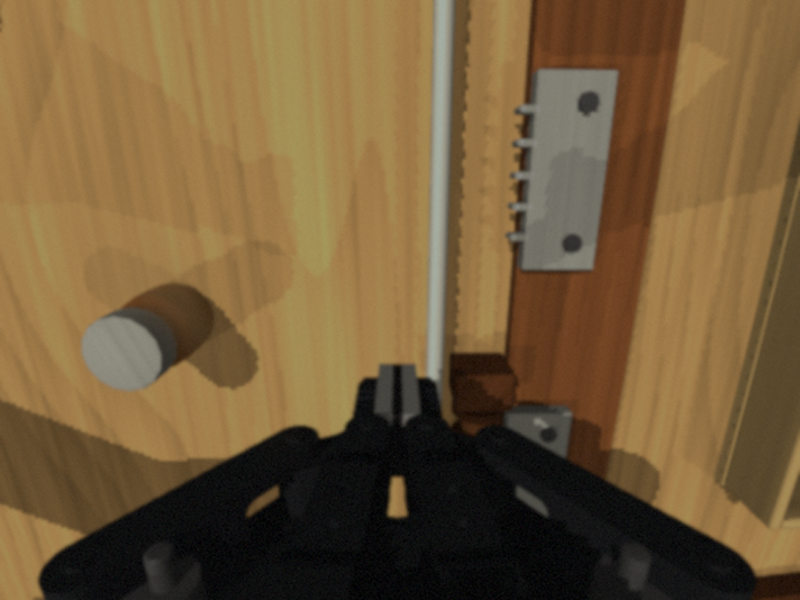

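Run:
```python
import pickle; from h import *
s,st=pickle.load(open("w29.pkl","rb"))
h=lambda L:[(x*.64,y*.64) for x,y in L]
for z in np.arange(.026,.08,.006):
    p=ray(s,h([(439,250)]),z,st)[0]; th=np.arcsin((z-.026)/.067); print(round(z,3),p.round(4), "arc x",round(.653+.016*(p[1]-.135)-.067*np.cos(th),4),"th",round(th,2))
print(ray(s,h([(522,250),(527,150),(450,360)]),.022,st).round(4))
```

```text
0.026 [0.5882 0.1752 0.026 ] arc x 0.5866 th 0.0
0.032 [0.5876 0.1762 0.032 ] arc x 0.5869 th 0.09
0.038 [0.5869 0.1773 0.038 ] arc x 0.5878 th 0.18
0.044 [0.5863 0.1783 0.044 ] arc x 0.5892 th 0.27
0.05 [0.5856 0.1794 0.05  ] arc x 0.5912 th 0.37
0.056 [0.585  0.1804 0.056 ] arc x 0.5938 th 0.46
0.062 [0.5844 0.1814 0.062 ] arc x 0.5972 th 0.57
0.068 [0.5837 0.1825 0.068 ] arc x 0.6016 th 0.68
0.074 [0.5831 0.1835 0.074 ] arc x 0.607 th 0.8
[[0.634  0.1736 0.022 ]
 [0.6333 0.2252 0.022 ]
 [0.5958 0.109  0.022 ]]
```

>>> step_arm --rows '[[1, [0.022, 0, 0], 0], [1, [0.022, 0, 0.02], 0], [1, [0.022, 0, 0.04], 0], [1, [0.022, 0, 0.052], 0], [1, [0.022, 0, 0.06], 0], [1, [0.022, 0, 0.066], 0], [1, [0.022, 0, 0.07], 0], [1, [0.022, 0, 0.073], 0], [1, [0.022, 0, 0.073], 0]]'

```text
t: 42.0
ee_pos: [0.5846, 0.137, 0.0413]
tcp_rot: [3.141, -0.029, 0.002]
contact_force: [-15.1, -2.5, 31.0]
grip_width: 0.0003
```

>>> step_arm --rows '[[1, [0, 0, -0.004], 0], [1, [0, 0, -0.03], 0], [1, [-0.02, 0, -0.06], 0], [1, [-0.05, 0, -0.09], 0], [1, [-0.06, 0, -0.1], 0], [1, [-0.06, 0, -0.1], 0]]'

```text
t: 42.5
ee_pos: [0.5241, 0.1385, 0.1407]
tcp_rot: [-3.141, 0.029, -0.009]
contact_force: [0.7, 0.4, -0.3]
grip_width: 0.0002
```

```bash
python3 look.py w30
python3 - <<'E'
from plant import vision
import cv2,pickle
for n in ("scene","top"):
    s=vision.snapshot(n); pickle.dump(s,open(n+"1.pkl","wb"))
    im=s["image"][:,:,::-1]
    cv2.imwrite(f"pics/{n}1.png",cv2.resize(im,(800,600),interpolation=cv2.INTER_CUBIC))
    c=im[155:310,140:340] if n=="scene" else im[120:200,130:345]
    cv2.imwrite(f"pics/{n}1c.png",cv2.resize(c,None,fx=3.7,fy=3.7,interpolation=cv2.INTER_CUBIC))
E
```

```text
t 42.50 ee [0.5241 0.1385 0.1407] yaw -1.04 tilt 0.0055 j6 0.06 w 0.0002 F [ 0.7  0.4 -0.3]
 shift [0.0, 0.0, 0.0] |d| 0.000 roll None rows>= 0.0
```

View pics/w30.png

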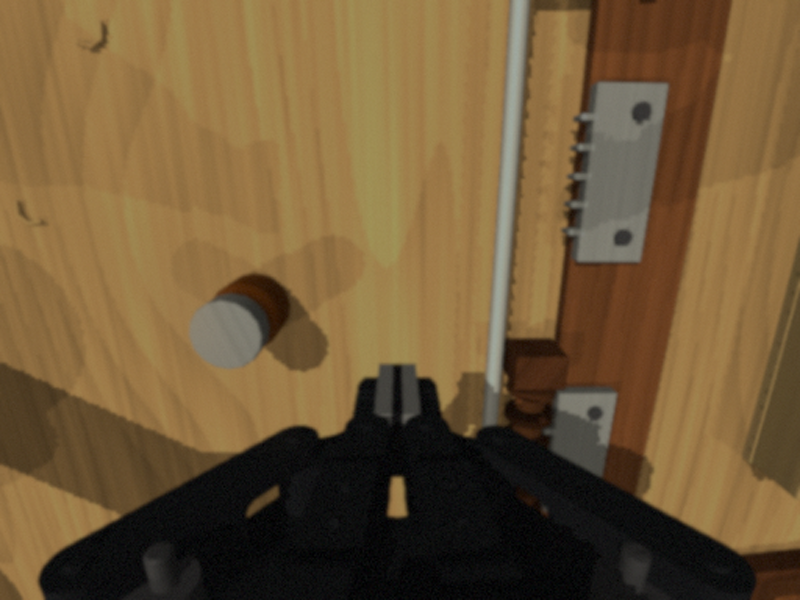

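View pics/scene1c.png

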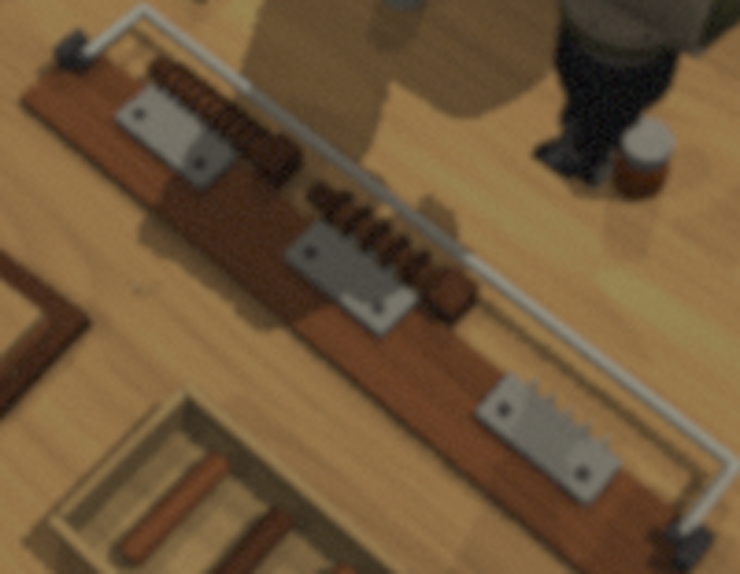

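View pics/top1.png

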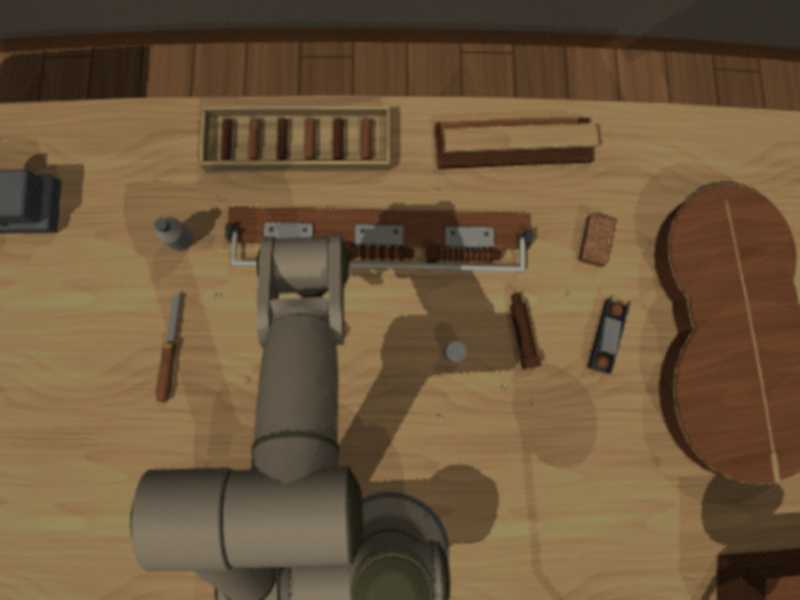

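Run:
```python
import pickle; from h import *
S=pickle.load(open("scene1.pkl","rb")); T=pickle.load(open("top1.pkl","rb"))
w,st=pickle.load(open("w30.pkl","rb"))
sc=lambda x,y:(140+x/3.7,155+y/3.7); h=lambda x,y:(x*.64,y*.64)
# plane x~ model: for hypothesised angle compare predicted pixels
ui=lambda P:np.round(P,1).tolist()
for th in (0,.08,.15,.25):
    o=[]
    for y in (.3225,-.2775):
        xh=.6508+.016*(y-.02); X=np.array([xh-.067*np.cos(th),y,.026+.067*np.sin(th)])
        p=proj(S,X)[0]; q=proj(T,X)[0]
        o.append((ui([(p[0]-140)*3.7,(p[1]-155)*3.7]),ui(q/.64)))
    X=np.array([.6508+.016*(.18-.02)-.067*np.cos(th),.18,.026+.067*np.sin(th)])
    print(th,o,"w30",ui(proj(w,X,st)[0]/.64))
```

```text
0 [([731.6, 457.8], [233.7, 262.1]), ([138.3, 5.2], [523.0, 267.9])] w30 [501.2, 235.1]
0.08 [([733.0, 455.4], [233.1, 261.6]), ([137.1, 1.5], [523.5, 267.4])] w30 [503.8, 236.3]
0.15 [([733.9, 453.6], [232.7, 260.9]), ([135.7, -1.6], [524.0, 266.7])] w30 [506.8, 237.5]
0.25 [([734.7, 451.7], [232.0, 259.7]), ([133.2, -5.6], [524.6, 265.6])] w30 [512.2, 239.1]
```

View pics/top1c.png

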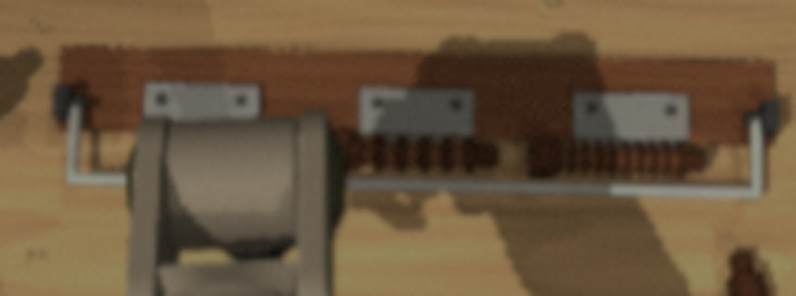

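>>> step_arm --rows '[[-1, [0, 0, -0.03], -0.12], [-1, [0, 0.015, -0.05], -0.24], [-1, [0.01, 0.035, -0.05], -0.36], [-1, [0.02, 0.055, -0.05], -0.48], [-1, [0.03, 0.075, -0.05], -0.6], [-1, [0.04, 0.095, -0.05], -0.72], [-1, [0.05, 0.115, -0.05], -0.84], [-1, [0.06, 0.135, -0.05], -0.96], [-1, [0.07, 0.155, -0.05], -1.08], [-1, [0.08, 0.175, -0.05], -1.2], [-1, [0.09, 0.19, -0.05], -1.32], [-1, [0.1, 0.2, -0.05], -1.44]]'

```text
t: 43.65
ee_pos: [0.6213, -0.0659, 0.1853]
tcp_rot: [-2.376, -2.053, 0.002]
contact_force: [0.3, -0.2, -0.5]
grip_width: 0.0851
```

>>> step_arm --rows '[[-1, [0, 0, 0], -0.12], [-1, [0, 0, 0], -0.13], [-1, [0, 0, 0], -0.13], [-1, [0, 0, 0], -0.13]]'

```text
t: 43.98
ee_pos: [0.6205, -0.0636, 0.1864]
tcp_rot: [-2.246, -2.195, 0.001]
contact_force: [-0.2, 0.6, -0.0]
grip_width: 0.0853
```

```bash
python3 look.py w31;python3 - <<'E'
import pickle; from h import *
s,st=pickle.load(open("w31.pkl","rb")); im=s["image"][:,:,::-1]
cv2.imwrite("pics/w31c.png",cv2.resize(im[120:220,90:420],None,fx=2.4,fy=2.4,interpolation=cv2.INTER_CUBIC))
E
```

```text
t 43.98 ee [ 0.6205 -0.0636  0.1864] yaw 88.69 tilt 0.0012 j6 -1.84 w 0.0853 F [-0.2  0.6 -0. ]
 shift [0.0, 0.0, 0.0] |d| 0.000 roll None rows>= 0.0
```

View pics/w31.png

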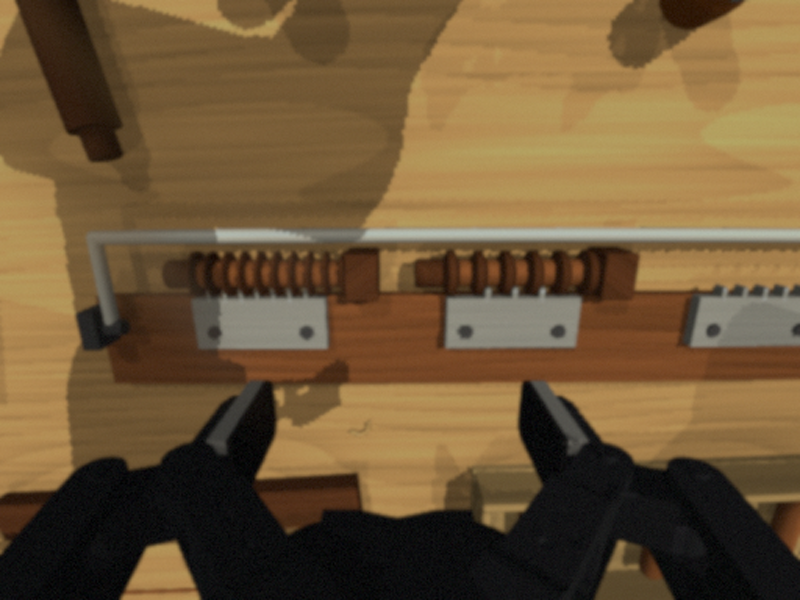

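View pics/w31c.png

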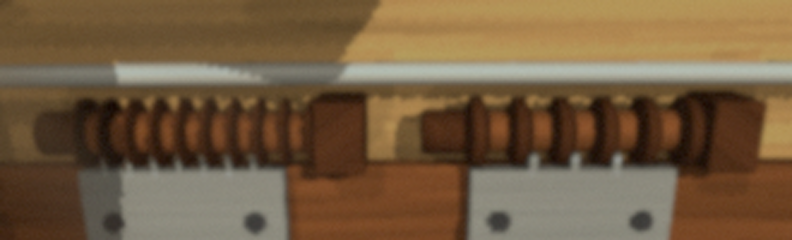

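```bash
python3 -c "
from plant import ticket; print(ticket.job_done())"
```

```text
the job is handed in; nothing more can be done
None
```

I handed the job in at about 44 s of the 72 s allowed. Both screws are on the gauges that match their pitch, and the keeper bar is down over them. No verdict is reported on hand-in, so what follows rests on my own last checks.

**How it went**
- **Gauges:** Tooth counts showed the left plate is medium (5 teeth), the middle is coarse (3) and the right is fine (7). The medium gauge was left empty.
- **Fine screw:** My first push used open fingers. The fingertips sank into the thread and pulled the screw back when I retreated, so I picked it up again. I then pushed it home with closed fingers, at several points along the thread.
- **Coarse screw:** This went home at the first attempt, also pushed with closed fingers at two points.
- **Keeper:** I drew it over with the fingers either side of the bar. My first press went down in front of the bar, with about 65 N at the wrist. I backed off and pressed from above until it stopped at 31 N.

**Last checks**
- **Seating:** In the final wrist picture the teeth sit in both threads. Both screws are parallel to their plates and within about 1 mm of home by my estimate.
- **Sideways position:** The coarse screw is about 3 mm off centre. The fine screw is about 10 mm off, having shifted along its axis during the push; estimates ranged from 4 to 12 mm, and the limit is 25 mm.
- **Keeper angle:** The top view fits a keeper angle of 0 and the scene view is within a few pixels of it. One wrist measurement allowed anything from 0 to 0.08 rad, which is the limit.
- **Other objects:** The blank and the other bench objects look unmoved in the views I had, though the arm hid the jar in the last top view. The gripper was clear of everything, with its centre point 0.19 m up.

**Not settled**
- **Press force:** The press that missed, at about 65 N, was under the 120 N wrist limit. It appeared to act on the fingers, not the gripper body, which has its own 40 N limit. I could not confirm that.
- **Seating measurement:** One rough measurement of the screw heads put them about 6 mm short of home. It disagreed with the tooth engagement and the depth at which both screws stopped, so I discounted it.

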